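Check the pull gauge and clear the hook rack into pass and reject trays

TASK

Close this batch of tested sensor housings: while they all still hang on the rack, check the spring gauge by drawing its slide out to the white mark (40 mm), holding it there for two full seconds, and letting it go fully home. Then lift every housing up and off its hook and set it down in its tray: those with a round tag in the tray marked with a disc, those with a long bar tag in the tray marked with a bar, each resting on the tray's floor and none left over. Leave the other things on the bench where they are.

Things in the scene. Friction and masses are not known exactly. Their poses are not given: they have to be found in the camera images.
- slide (a joint): how far the spring gauge's slide is drawn out, m: 0 fully home, stop at 0.07. A spring always pulls it home: about 3 N at 0, about 7 N at 0.040; let go, it runs home by itself. Black ticks on the base plate are 10 mm apart; two white ridges, one each side, stand where the slide's thin cross pointer is at 0.040: the mark
- pull_grip (a point): on the axis of the slide's black square upright pull post (18 x 18 mm, from 14 to 68 mm above the table), 50 mm above the table; moves with the slide. Drawing out moves it along its own -x; its y sides are free for the fingers. The gauge's housing starts 45 mm from it along +x when the slide is home
- gauge: the fixed spring gauge: grey housing 100 x 60 x 58 mm (x from 0 to +100) and aluminium base plate 130 x 60 x 10 mm in front (x from 0 to -130). Origin on the table below the housing's front face; the slide draws out along its -x
- rack: fixed rack: a bar along its y at 175 mm height, posts at y -275 and 275, six hooks at y -225 to 225 mm, 90 apart, 8 mm thick, pointing to its -x: level at 175 mm height to 45 mm from the bar, then a lip rising 8 mm, ending at 60 mm. Origin on the table under the bar's middle. Housings hang upright 30 mm from the bar, origin at 106 mm height
- pass_a: sensor housing with a round tag (white disc, 60 mm diameter), 5 mm thick, as its foot. Origin at the centre of the underside, z up. On the tag a block 36 x 36 x 40 mm (z 5 to 45), on that a flat steel bail 36 wide in y, 10 thick in x, 35 high (z 45 to 80), window 22 wide, 28 high (z 45 to 73); the hook runs through it along x. May be absent
- pass_a_mid (a point): middle of that housing's block, 25 mm from its origin along its z. The y sides of block and bail are flush: 36 mm grasp. About 0.12 kg. Lifted 14 mm from its hook the bail clears the lip and the housing comes off along the rack's -x
- pass_b: sensor housing with a round tag (white disc, 60 mm diameter), 5 mm thick, as its foot. Origin at the centre of the underside, z up. On the tag a block 36 x 36 x 40 mm (z 5 to 45), on that a flat steel bail 36 wide in y, 10 thick in x, 35 high (z 45 to 80), window 22 wide, 28 high (z 45 to 73); the hook runs through it along x. May be absent
- pass_b_mid (a point): middle of that housing's block, 25 mm from its origin along its z. The y sides of block and bail are flush: 36 mm grasp. About 0.12 kg. Lifted 14 mm from its hook the bail clears the lip and the housing comes off along the rack's -x
- pass_c: sensor housing with a round tag (white disc, 60 mm diameter), 5 mm thick, as its foot. Origin at the centre of the underside, z up. On the tag a block 36 x 36 x 40 mm (z 5 to 45), on that a flat steel bail 36 wide in y, 10 thick in x, 35 high (z 45 to 80), window 22 wide, 28 high (z 45 to 73); the hook runs through it along x. May be absent
- pass_c_mid (a point): middle of that housing's block, 25 mm from its origin along its z. The y sides of block and bail are flush: 36 mm grasp. About 0.12 kg. Lifted 14 mm from its hook the bail clears the lip and the housing comes off along the rack's -x
- reject_a: sensor housing with a bar tag (white strip, 76 mm along y, 30 mm in x), 5 mm thick, as its foot. Origin at the centre of the underside, z up. On the tag a block 36 x 36 x 40 mm (z 5 to 45), on that a flat steel bail 36 wide in y, 10 thick in x, 35 high (z 45 to 80), window 22 wide, 28 high (z 45 to 73); the hook runs through it along x. May be absent
- reject_a_mid (a point): middle of that housing's block, 25 mm from its origin along its z. The y sides of block and bail are flush: 36 mm grasp. About 0.12 kg. Lifted 14 mm from its hook the bail clears the lip and the housing comes off along the rack's -x
- reject_b: sensor housing with a bar tag (white strip, 76 mm along y, 30 mm in x), 5 mm thick, as its foot. Origin at the centre of the underside, z up. On the tag a block 36 x 36 x 40 mm (z 5 to 45), on that a flat steel bail 36 wide in y, 10 thick in x, 35 high (z 45 to 80), window 22 wide, 28 high (z 45 to 73); the hook runs through it along x. May be absent
- reject_b_mid (a point): middle of that housing's block, 25 mm from its origin along its z. The y sides of block and bail are flush: 36 mm grasp. About 0.12 kg. Lifted 14 mm from its hook the bail clears the lip and the housing comes off along the rack's -x
- reject_c: sensor housing with a bar tag (white strip, 76 mm along y, 30 mm in x), 5 mm thick, as its foot. Origin at the centre of the underside, z up. On the tag a block 36 x 36 x 40 mm (z 5 to 45), on that a flat steel bail 36 wide in y, 10 thick in x, 35 high (z 45 to 80), window 22 wide, 28 high (z 45 to 73); the hook runs through it along x. May be absent
- reject_c_mid (a point): middle of that housing's block, 25 mm from its origin along its z. The y sides of block and bail are flush: 36 mm grasp. About 0.12 kg. Lifted 14 mm from its hook the bail clears the lip and the housing comes off along the rack's -x
- pass_tray: loose grey open tray, 210 x 110 mm outside, 30 mm high, walls and floor 5 mm (inside 200 x 100), long along its x, 0.7 kg; at its -x end a flat tab 60 mm long and 5 mm thick bears a round white disc, the shape of the tag it takes. Origin at the centre of the tray's underside (tab not counted)
- reject_tray: loose grey open tray, 210 x 110 mm outside, 30 mm high, walls and floor 5 mm (inside 200 x 100), long along its x, 0.7 kg; at its -x end a flat tab 60 mm long and 5 mm thick bears a white bar across, the shape of the tag it takes. Origin at the centre of the tray's underside (tab not counted)
- brass_weight: brass check weight, 32 mm wide, 45 mm high; not part of the job. Origin at the centre of its underside
- jar: jar, 60 mm wide, 80 mm high; not part of the job. Origin at the centre of its underside
- tape_roll: clear ring, 90 mm wide, 24 mm high; not part of the job. Origin at the centre of its underside
There are look-alikes about, which are no part of the job. What is shaped like the reject_b but purple is not meant. What is shaped like the reject_a but blue is not meant.

How it is judged:
On the way, in this order (a step that is already met when the one before it is completed fails the run):
1. the gauge's slide is held at the 40 mm mark (36 to 44 mm) for 1.6 s, with all the housings still on their hooks (value of joint slide between 0.036 and 0.044 m and z of each of pass_a, pass_b, pass_c, reject_a, reject_b, reject_c in the frame of rack above 0.08 m), for 1.6 s.
2. the slide is back fully home (under 3 mm) and the fingers are off the gauge, with all the housings still on their hooks (value of joint slide below 0.003 m and contact force between the fingers and gauge below 0.1 N and z of each of pass_a, pass_b, pass_c, reject_a, reject_b, reject_c in the frame of rack above 0.08 m), for 0.2 s.
At the end, for the whole second after the job is handed in: Every round-tag housing present is at rest in the disc tray, every bar-tag one in the bar tray: the middle of its block inside the walls and less than 50 mm above the tray's underside (upright or on its side, not on another). The slide is home (under 3 mm); both trays stand on the table (x of pass_a_mid in the frame of pass_tray between -0.102 and 0.102 m and y of pass_a_mid in the frame of pass_tray between -0.052 and 0.052 m and z of each of pass_a_mid, pass_b_mid, pass_c_mid in the frame of pass_tray below 0.05 m and linear speed of each of pass_a, pass_b, pass_c, reject_a, reject_b, reject_c below 0.03 m/s and x of pass_b_mid in the frame of pass_tray between -0.102 and 0.102 m and y of pass_b_mid in the frame of pass_tray between -0.052 and 0.052 m and x of pass_c_mid in the frame of pass_tray between -0.102 and 0.102 m and y of pass_c_mid in the frame of pass_tray between -0.052 and 0.052 m and x of reject_a_mid in the frame of reject_tray between -0.102 and 0.102 m and y of reject_a_mid in the frame of reject_tray between -0.052 and 0.052 m and z of each of reject_a_mid, reject_b_mid, reject_c_mid in the frame of reject_tray below 0.05 m and x of reject_b_mid in the frame of reject_tray between -0.102 and 0.102 m and y of reject_b_mid in the frame of reject_tray between -0.052 and 0.052 m and x of reject_c_mid in the frame of reject_tray between -0.102 and 0.102 m and y of reject_c_mid in the frame of reject_tray between -0.052 and 0.052 m and value of joint slide below 0.003 m and height (world z) of each of pass_tray, reject_tray below 0.02 m); the robot touches nothing.
It fails at once if a bystander (weight, jar, clear ring) is shifted by more than 60 mm (distance of any of brass_weight, jar, tape_roll from where it was at the start of the episode above 0.06 m).
Of pass_a, pass_b, pass_c, reject_a, reject_b, reject_c only 4 to 6 are there at a start; the rules pass over those that are not, and their reading is None.
At some moment in a run one of pass_tray, reject_tray may be knocked a few centimetres aside while the robot is not near it.
Once in a run the grip may slacken for a moment while it holds something.
It also fails if it takes over 210 s, if anything falls off the work surface, if the arm or the gripper's body presses on something with over 40 N, if the wrist force passes 120 N, or if a joint passes its speed limit or range.

ROBOT

A 7-joint arm with a two-finger parallel gripper is mounted at the origin on the work surface. World frame = base frame: x ahead of the robot, y to its left, z up, the work surface at z = 0. Lengths are in m, angles in rad, forces in N, time in s.
With the tool pointing down it reaches from about 0.4 to 0.875 m from the base axis. Payload 19.3 kg.
Tool frame: the origin (TCP) lies at the very end of the fingers, on their centre line; the grasp point (between the pads) lies 19 mm behind it; z points along the fingers, y is the line along which they close (so a half turn about z gives the same grasp; the last joint's range is limited). The gripper opens to 85 mm and grips with 20 to 120 N. Pads are 22 mm wide; open, the fingers measure 114 mm over their backs; the gripper's body (76 mm by 85 mm) begins 54 mm behind the grasp point. The pads swing forward as they close: fully open they stand 13 mm farther back than shut.
Start: joints at [1.194, 0.521, -0.036, 1.599, 0.021, 1.021, -0.113], TCP at [0.189, -0.596, 0.231] pointing down, gripper open.
Joint ranges: [-2.91, 2.91], [-0.3, 2.13], [-1.5, 1.42], [0.17, 2.43], [-1.26, 4.41], [0.16, 1.93], [-2.52, 2.52]. Speed limits (rad/s): [1.89, 1.89, 2.39, 2.39, 3.01, 3.01, 3.01].

INTERFACE

Orientations are given as [roll, pitch, yaw] about the fixed x, y, z axes, in that order (R = Rz(yaw) Ry(pitch) Rx(roll)).
In Python, from workcell import monitor, optics, job_done gives the robot as it stands.
- The arm moves only by the shell command python3 -m handwheel 'ROWS' [FORCE]. ROWS is JSON, a list of rows, each an object of numbers: "dx", "dy", "dz": the shift along the tool's x, y, z in cm; "wx", "wy", "wz": the turn, a rotation vector about the tool's x, y, z in rad; "claw": the opening in per cent of the stroke, from 0 (shut) to 100 (fully open). A call has 1 to 8 rows; each row shifts and turns the commanded pose from where the row before left it, along the tool's axes as they then stand; what a row does not reach is not made up. A row lasts 1/8 s, in which the tool goes at most 62.5 mm and 10.7 degrees, less where a joint would pass 70% of its speed; a pose out of reach is approached as far as the arm can. A call with a gripper value outside its range is refused whole. The fingers move at their own pace and stop on an object; FORCE is the grip in N (left out, the last holds). Time passes only in rows, so rows that do not move let the fingers close. It gives the time, the measured TCP pose, the force, the opening and the grip force at its end, in the units of the state.
- monitor.observe(): the state, without advancing time (a new reading comes with each control period).
- optics.grab_frame(name): name is "scene" or "top"; returns a dict with "frame" (480x640x3 uint8, blue, green, red), "fovy" (degrees; the focal length in pixels is half the picture's height over the tangent of half this angle, whatever the lens; pixels are square), "cx", "cy" (the principal point, pixels), "k1" (the pictures are not rectified: a ray, as slopes to the right and down, at radius r is drawn at 1 + k1 r^2 times it, then the intrinsics apply), "R" (3x3) and "t" (3): a world point X has camera coordinates R X + t. Camera axes: x right, y down, z forward; pixel columns grow to the right and rows downward; lengths in m; the calibration is good to about 2 mm. A picture is of the moment at which its call begins. There is no depth.
- job_done(): hands the job in; it is judged then, once.
Trained networks look in the newest picture that a camera, given by its name, has taken for a name from the list of things; names that differ only in an ending like _2 or _b are one class to them, and where a whole thing is asked for, a point or a joint stands for the part that bears it (a point fixed in the world has none). Each returns a list of dicts, best first, with "p" (0 to 1); they miss things now and then, are a little off and sometimes report something else, mostly with a low value. They report only what shows in the picture. A call takes as long as a camera call. They do not tell look-alikes from the thing itself.
- optics.masks_of(name, camera): "region" (480x640 bool, what is visible of it) and "rect" ([left, top, width, height] in pixels, round what is visible of it).
The state is a dict: "clock": time; "qpos": joint angles; "qd": joint speeds; "joint_efforts": joint torques, N m; "position": TCP position; "tool_rot": TCP orientation; "force": force on the tool from outside, world axes, zero at the start; "moment": the same for the moment, N m; "grip_width": finger opening in m; "finger_force": force on a finger pad.
Only numpy, scipy, OpenCV 4.12 (cv2) and the standard library are available. Lean on these libraries where they do the work, as an engineer would, in place of code of your own. Each camera call takes 0.05 s, during which the arm holds its last target. There are 200 camera calls.

## Working session

There is one attempt and no reset: what is moved stays moved. The work goes in short steps, Python scripts to look and compute and a shell command to move; the robot and the scene stay as the last step left them, time stands still between calls to the robot, and variables do not carry over. Pictures are saved under pics/ and viewed, at most 14 in all, crops included, and the job is handed in when it is done.

```bash
ls; mkdir -p pics; cat > h.py <<'E'
import numpy as np, cv2
from workcell import monitor, optics, job_done
def grab(n,save=None):
    f=optics.grab_frame(n)
    if save: cv2.imwrite('pics/'+save,f['frame'])
    return f
def K(f):
    F=240/np.tan(np.radians(f['fovy'])/2); return F
def proj(f,X):
    X=np.atleast_2d(X); c=X@np.array(f['R']).T+np.array(f['t']); s=c[:,:2]/c[:,2:]
    r2=(s**2).sum(1,keepdims=True); s=s*(1+f['k1']*r2)
    return s*K(f)+[f['cx'],f['cy']]
def ray(f,p):
    d=(np.array(p,float)-[f['cx'],f['cy']])/K(f); s=d.copy()
    for _ in range(30): s=d/(1+f['k1']*(s@s))
    R=np.array(f['R']);t=np.array(f['t'])
    return -R.T@t, R.T@np.array([s[0],s[1],1])
def at_z(f,p,z):
    o,d=ray(f,p); return o+d*(z-o[2])/d[2]
E
python3 - <<'E'
from h import *
for n in('scene','top'):
    f=grab(n,n+'0.png'); print(n,f['fovy'],f['cx'],f['cy'],f['k1'],np.round(ray(f,(320,240)),3))
    for k in ['pass_a','reject_a','pass_tray','reject_tray','gauge','rack','pull_grip','brass_weight','jar','tape_roll']:
        for m in optics.masks_of(k,n):
            ys,xs=np.nonzero(m['region'])
            print(k,round(m['p'],2),m['rect'],len(xs),(round(xs.mean()),round(ys.mean())), np.round(at_z(f,(xs.mean(),ys.mean()),0.03),3)) if len(xs) else 0
print(monitor.observe())
E
```

```text
pics
scene 43.9013475881737 310.13833917047396 239.01106681031527 -0.16872677848169962 [[ 1.003  0.696  1.312]
 [-0.292 -0.467 -0.835]]
pass_a 0.73 [313.9, 223.8, 72.1, 46.8] 1647 (348, 242) [0.496 0.021 0.03 ]
pass_a 0.72 [278.2, 203.8, 20.7, 31.3] 334 (288, 220) [ 0.595 -0.119  0.03 ]
pass_a 0.65 [256.7, 178.8, 23.8, 32.5] 296 (270, 195) [ 0.595 -0.219  0.03 ]
pass_a 0.64 [271.4, 119.9, 90.6, 62.8] 2891 (312, 150) [ 0.412 -0.298  0.03 ]
pass_a 0.56 [315.9, 260.8, 20.4, 30.2] 355 (326, 274) [0.597 0.074 0.03 ]
reject_a 0.92 [270.8, 337.9, 15.4, 35.1] 489 (279, 354) [0.801 0.198 0.03 ]
reject_a 0.88 [297.9, 229.0, 18.7, 33.2] 342 (308, 246) [ 0.592 -0.021  0.03 ]
reject_a 0.78 [248.6, 271.9, 31.4, 26.4] 482 (263, 286) [0.745 0.02  0.03 ]
reject_a 0.76 [341.3, 288.1, 19.9, 35.7] 325 (349, 303) [0.592 0.171 0.03 ]
pass_tray 0.73 [379.7, 250.0, 106.2, 96.4] 4624 (432, 297) [0.409 0.264 0.03 ]
reject_tray 0.18 [340.5, 287.0, 19.8, 35.7] 370 (348, 303) [0.593 0.17  0.03 ]
gauge 0.85 [317.0, 224.0, 70.1, 44.0] 1628 (349, 242) [0.495 0.021 0.03 ]
rack 0.91 [208.9, 146.6, 152.9, 225.8] 3536 
[... 2401 characters left out ...]
ray([ 1.19380128,  0.52139159, -0.03630373,  1.59953235,  0.02120913,
        1.02106704, -0.11277424]), 'qd': array([-7.74953472e-04,  2.07938649e-04, -1.52171581e-03,  2.11834677e-03,
        6.12578489e-05, -3.29260033e-04,  3.46332278e-04]), 'joint_efforts': array([ 3.24862420e-03, -9.26847124e+01,  1.98004268e+00, -3.70252848e+01,
        1.81262777e-02,  2.16402077e-03,  1.53865399e-04]), 'position': array([ 0.18872469, -0.59581054,  0.23128438]), 'tool_rot': array([-3.14157970e+00,  5.84254911e-06,  3.06786478e-01]), 'force': array([ 0.48298316, -0.03170717,  0.44950175]), 'moment': array([-0.08342413,  0.00197376,  0.0098374 ]), 'finger_force': 0.0, 'grip_width': 0.08530284493416299}
```

```bash
python3 - <<'E'
import cv2
a=cv2.imread('pics/top0.png'); cv2.imwrite('pics/topc.png',cv2.resize(a[130:400,90:530],(800,491),interpolation=cv2.INTER_CUBIC))
a=cv2.imread('pics/scene0.png'); cv2.imwrite('pics/scenec.png',cv2.resize(a[110:430,170:550],(712,600),interpolation=cv2.INTER_CUBIC))
E
```

```text
(no output)
```

View pics/topc.png

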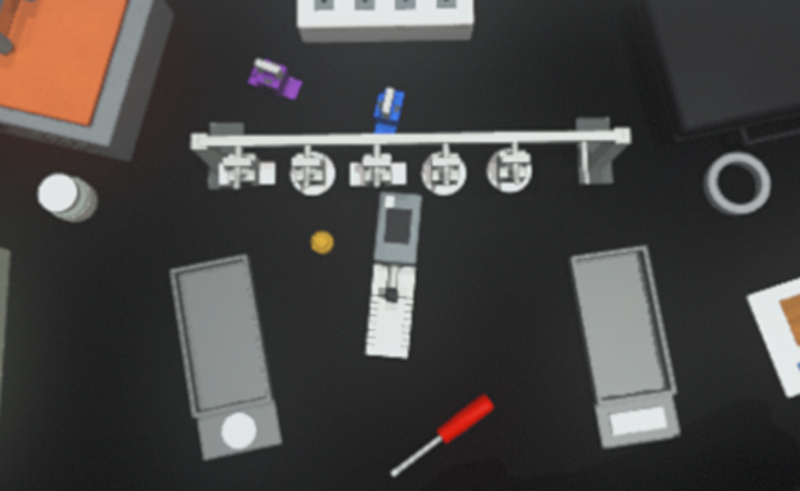

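View pics/scenec.png

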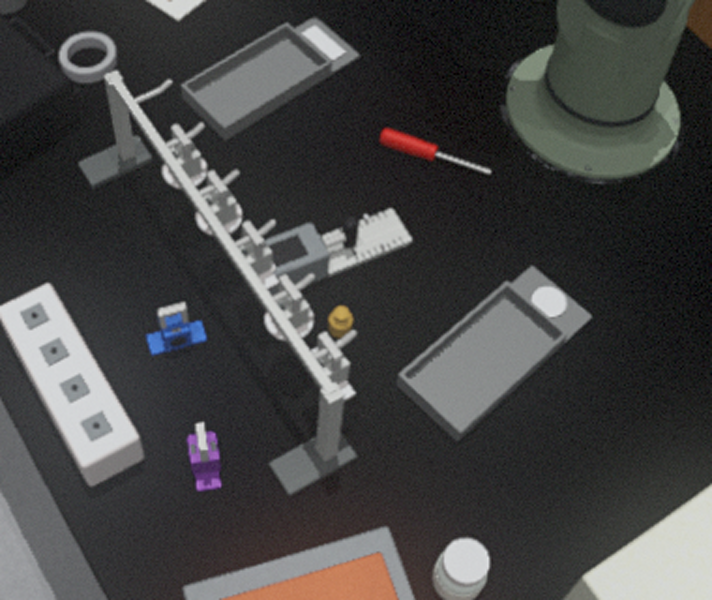

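```bash
cat > fit.py <<'E'
from h import *
from scipy.optimize import least_squares
def T(p,L): 
    c,s=np.cos(p[2]),np.sin(p[2]); L=np.atleast_2d(L); return np.c_[p[0]+c*L[:,0]-s*L[:,1],p[1]+s*L[:,0]+c*L[:,1],L[:,2]]
def fit(F,cl,p0):
    def r(p): return np.concatenate([(proj(F[v],T(p,l))-q).ravel() for v,q,l in cl])
    s=least_squares(r,p0,loss='soft_l1'); return s.x,r(s.x).reshape(-1,2)
E
python3 - <<'E'
from fit import *
F={n:grab(n) for n in('top','scene')}
t=lambda x,y:('top',np.array([x/1.81818+90,y/1.81818+130]))
s=lambda x,y:('scene',np.array([x/1.8737+170,y/1.875+110]))
C=lambda *a:[(v,q,l) for (v,q),l in a]
z=.03;a,b=.105,.055
P={}
P['pass']=(C((t(170,269),(a,b,z)),(t(247,255),(a,-b,z)),(t(272,398),(-a,-b,z)),(t(195,415),(-a,b,z)),
 (s(459,437),(a,b,z)),(s(399,380),(a,-b,z)),(s(510,285),(-a,-b,z)),(s(566,335),(-a,b,z))),[.4,.25,.1])
P['rej']=(C((t(571,257),(a,b,z)),(t(647,247),(a,-b,z)),(t(676,392),(-a,-b,z)),(t(599,405),(-a,b,z)),
 (s(229,135),(a,b,z)),(s(183,92),(a,-b,z)),(s(287,27),(-a,-b,z)),(s(333,62),(-a,b,z))),[.4,-.3,.1])
P['rack']=(C((t(198,141),(0,.275,.18)),(t(623,135),(0,-.275,.18)),(s(333,390),(0,.275,.18)),(s(113,77),(0,-.275,.18))),[.63,0,0])
P['gauge']=(C((t(366,354),(-.13,.03,.01)),(t(408,357),(-.13,-.03,.01)),(t(381,193),(.1,.03,.058)),(t(420,196),(.1,-.03,.058)),(t(374,259),(0,.03,.058)),(t(414,264),(0,-.03,.058)),(t(391,294),(-.045,0,.068)),(s(412,240),(-.13,.03,.01)),(s(391,209),(-.13,-.03,.01)),(s(351,228),(-.045,0,.068))),[.5,0,0])
res={}
for k,(c,p0) in P.items():
    p,r=fit(F,c,p0); res[k]=p; print(k,np.round(p,4)); print(np.round(r,1).tolist())
np.save('poses.npy',res,allow_pickle=True)
print('post',T(res['gauge'],(-.045,0,.05)))
hk=[.225,.135,.045,-.045,-.135]
print(np.round([T(res['rack'],(-.03,y,.15))[0] for y in hk],3))
# overlay
def box(x0,x1,y0,y1,z0,z1): return [(x,y,zz) for zz in(z0,z1) for x,y in((x0,y0),(x1,y0),(x1,y1),(x0,y1))]
E=[(0,1),(1,2),(2,3),(3,0),(4,5),(5,6),(6,7),(7,4)]
for n in F:
    im=cv2.resize(F[n]['frame'],None,fx=3,fy=3,interpolation=cv2.INTER_CUBIC)
    def dr(p,B,col):
        q=np.int32(np.round((proj(F[n],T(p,B))+.5)*3*16))
        for i,j in E: cv2.line(im,tuple(map(int,q[i])),tuple(map(int,q[j])),col,1,cv2.LINE_AA,4)
    for k in('pass','rej'): dr(res[k],box(-a,a,-b,b,0,z),(0,255,0))
    dr(res['gauge'],box(0,.1,-.03,.03,0,.058),(0,255,255)); dr(res['gauge'],box(-.13,0,-.03,.03,0,.01),(0,255,255)); dr(res['gauge'],box(-.054,-.036,-.009,.009,.014,.068),(0,0,255))
    for y in hk: dr(res['rack'],box(-.035,-.025,y-.018,y+.018,.151,.186),(0,0,255));dr(res['rack'],box(-.048,-.012,y-.018,y+.018,.111,.151),(255,128,0))
    im=im[420:1080,540:1380] if n=='top' else im[360:1120,560:1480]
    cv2.imwrite(f'pics/ov_{n}.png',cv2.resize(im,(800,int(800*im.shape[0]/im.shape[1])) if n=='top' else (720,595),interpolation=cv2.INTER_AREA))
E
```

```text
pass [0.4213 0.263  0.1883]
[[-0.9, -0.5], [-1.6, -1.6], [-1.0, 0.3], [-1.6, 0.3], [0.2, -1.6], [-1.1, -2.2], [-2.6, -1.8], [0.5, -0.4]]
rej [ 0.4212 -0.3075  0.1451]
[[-1.6, 0.3], [-2.2, -1.1], [-0.3, 0.3], [-0.5, 0.3], [-1.4, -3.6], [-0.6, -3.5], [0.0, -2.6], [-0.2, -0.4]]
rack [ 0.6609 -0.0138 -0.0033]
[[0.6, 0.5], [-0.4, -0.1], [-0.2, 0.5], [0.0, -0.3]]
gauge [ 0.513   0.0127 -0.1101]
[[-0.4, -0.2], [-0.6, 0.2], [-0.9, -1.3], [0.7, -1.0], [-0.7, 0.6], [0.6, -0.1], [-0.1, -0.3], [0.1, -0.5], [0.5, -0.8], [0.0, -3.8]]
post [[0.46824448 0.01765223 0.05      ]]
[[ 0.632  0.211  0.15 ]
 [ 0.631  0.121  0.15 ]
 [ 0.631  0.031  0.15 ]
 [ 0.631 -0.059  0.15 ]
 [ 0.63  -0.149  0.15 ]]
```

View pics/ov_top.png

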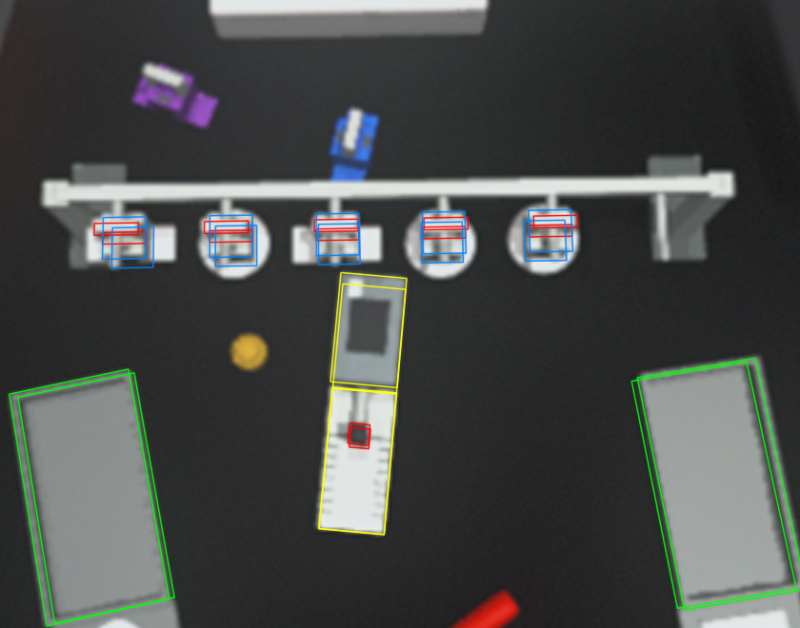

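View pics/ov_scene.png

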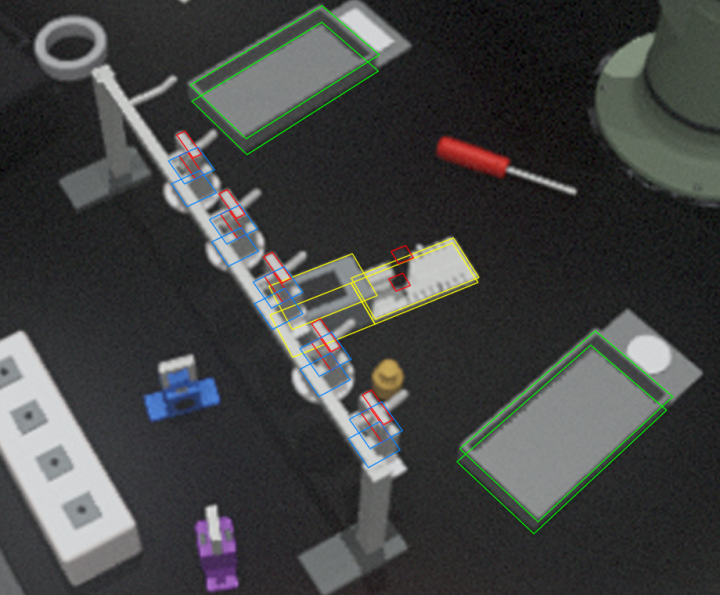

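```bash
cat > plan.py <<'E'
import sys
from workcell import monitor
import numpy as np
def plan(x,y,z,yaw):
    s=monitor.observe(); p=s['position']; r=s['tool_rot']; d=np.array([x,y,z])-p
    w=-((yaw-r[2]+np.pi/2)%np.pi-np.pi/2); c,n=np.cos(yaw),np.sin(yaw)
    print(f"clk {s['clock']:.1f} p {np.round(p,4)} rpy {np.round(r,3)} gw {s['grip_width']:.4f} | wz first {w:.3f} then dx {100*(c*d[0]+n*d[1]):.2f} dy {100*(n*d[0]-c*d[1]):.2f} dz {-100*d[2]:.2f}")
if __name__=='__main__': plan(*map(float,sys.argv[1:5]))
E
python3 plan.py .468 .0177 .13 -.11
python3 - <<'E'
from fit import *
f={'frame':cv2.imread('pics/top0.png')}; 
g=grab('top'); res=np.load('poses.npy',allow_pickle=True).item(); k=9
im=cv2.resize(g['frame'],None,fx=k,fy=k,interpolation=cv2.INTER_CUBIC)
def dr(B,col,th=np.linspace(0,2*np.pi,60)):
    q=np.int32((proj(g,T(res['rack'],B))+.5)*k); cv2.polylines(im,[q],True,col,1,cv2.LINE_AA)
for y in(.225,.135,.045,-.045,-.135):
    if y in(.225,.045): dr([(-.03+x,y+v,.111) for x,v in((-.015,-.038),(.015,-.038),(.015,.038),(-.015,.038))],(0,255,0))
    else: dr([(-.03+.03*np.cos(t),y+.03*np.sin(t),.111) for t in np.linspace(0,6.28,50)],(0,255,0))
    dr([(-.03+x,y+v,.151) for x,v in((-.018,-.018),(.018,-.018),(.018,.018),(-.018,.018))],(255,128,0))
    dr([(-.03+x,y+v,.186) for x,v in((-.005,-.018),(.005,-.018),(.005,.018),(-.005,.018))],(0,0,255))
c=im[195*k:245*k,200*k:390*k]; h=c.shape[1]//2
o=np.vstack([c[:,:h],c[:,h:2*h]]); cv2.imwrite('pics/hz.png',cv2.resize(o,(570,600)))
E
```

```text
clk 1.2 p [ 0.1887 -0.5958  0.2313] rpy [-3.142 -0.     0.307] gw 0.0856 | wz first 0.417 then dx 21.02 dy -64.05 dz 10.13
```

View pics/hz.png

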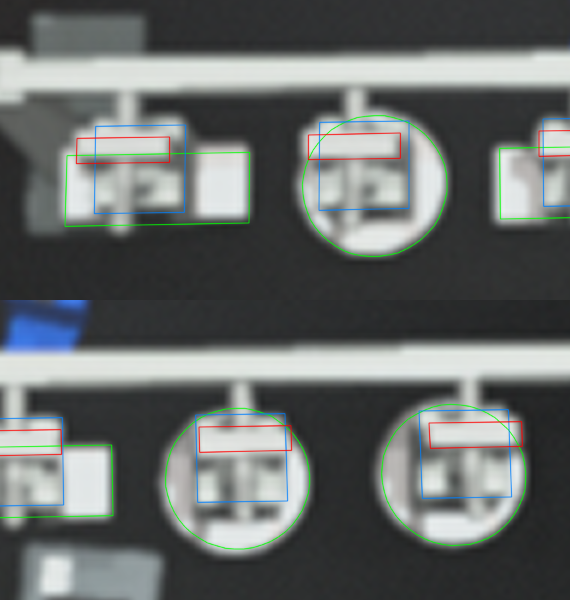

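```bash
python3 -m handwheel '[{"wz":0.139,"claw":70},{"wz":0.139},{"wz":0.139},{"dx":1.9,"dy":-5.8},{"dx":1.9,"dy":-5.8},{"dx":1.9,"dy":-5.8},{"dx":1.9,"dy":-5.8},{"dx":1.9,"dy":-5.8}]' 40
python3 -m handwheel '[{"dx":1.9,"dy":-5.8},{"dx":1.9,"dy":-5.8},{"dx":1.9,"dy":-5.8},{"dx":1.9,"dy":-5.8},{"dx":1.9,"dy":-5.8},{"dx":1.9,"dy":-5.8},{"dz":5},{}]'; python3 plan.py .468 .0177 .031 -.11
```

```text
clk 1.2 p [ 0.1888 -0.5958  0.2313] rpy [-3.142 -0.     0.307] gw 0.0852 | wz first 0.417 then dx 21.02 dy -64.04 dz 20.03schema error: expected keys dx, dy, dz, wx, wy, wz, claw
schema error: expected keys dx, dy, dz, wx, wy, wz, claw
```

```bash
python3 -m handwheel '[{"dx":0,"dy":0,"dz":0,"wx":0,"wy":0,"wz":0.139,"claw":70},{"dx":0,"dy":0,"dz":0,"wx":0,"wy":0,"wz":0.139,"claw":70},{"dx":0,"dy":0,"dz":0,"wx":0,"wy":0,"wz":0.139,"claw":70},{"dx":1.9,"dy":-5.8,"dz":0,"wx":0,"wy":0,"wz":0,"claw":70},{"dx":1.9,"dy":-5.8,"dz":0,"wx":0,"wy":0,"wz":0,"claw":70},{"dx":1.9,"dy":-5.8,"dz":0,"wx":0,"wy":0,"wz":0,"claw":70},{"dx":1.9,"dy":-5.8,"dz":0,"wx":0,"wy":0,"wz":0,"claw":70},{"dx":1.9,"dy":-5.8,"dz":0,"wx":0,"wy":0,"wz":0,"claw":70}]' 40; python3 plan.py .468 .0177 .13 -.11
```

```text
clock: 2.25
position: [0.3157, -0.3163, 0.2315]
tool_rot: [3.141, -0.001, -0.11]
force: [1.6, -0.2, -0.3]
grip_width: 0.0599
finger_force: 0.0
clk 2.2 p [ 0.3157 -0.3163  0.2315] rpy [ 3.141e+00 -1.000e-03 -1.100e-01] gw 0.0599 | wz first -0.000 then dx 11.47 dy -34.87 dz 10.15
```

```bash
python3 -m handwheel '[{"dx":1.9,"dy":-5.8,"dz":0,"wx":0,"wy":0,"wz":0,"claw":70},{"dx":1.9,"dy":-5.8,"dz":0,"wx":0,"wy":0,"wz":0,"claw":70},{"dx":1.9,"dy":-5.8,"dz":0,"wx":0,"wy":0,"wz":0,"claw":70},{"dx":1.9,"dy":-5.8,"dz":0,"wx":0,"wy":0,"wz":0,"claw":70},{"dx":1.9,"dy":-5.8,"dz":0,"wx":0,"wy":0,"wz":0,"claw":70},{"dx":1.9,"dy":-5.8,"dz":5,"wx":0,"wy":0,"wz":0,"claw":70},{"dx":0,"dy":0,"dz":5,"wx":0,"wy":0,"wz":0,"claw":70},{"dx":0,"dy":0,"dz":0,"wx":0,"wy":0,"wz":0,"claw":70}]'; python3 plan.py .468 .0177 .031 -.11
```

```text
clock: 3.25
position: [0.4596, 0.0039, 0.1397]
tool_rot: [3.141, 0.006, -0.109]
force: [0.9, -0.7, 0.7]
grip_width: 0.0595
finger_force: 0.0
clk 3.2 p [0.4596 0.0039 0.1397] rpy [ 3.141  0.006 -0.109] gw 0.0595 | wz first 0.001 then dx 0.68 dy -1.46 dz 10.87
```

```bash
python3 -m handwheel '[{"dx":0,"dy":0,"dz":0,"wx":0,"wy":0,"wz":0,"claw":70},{"dx":0,"dy":0,"dz":0,"wx":0,"wy":0,"wz":0,"claw":70}]'; python3 plan.py .468 .0177 .031 -.11
```

```text
clock: 3.5
position: [0.4623, 0.0032, 0.1435]
tool_rot: [-3.141, -0.003, -0.111]
force: [0.4, -0.3, 0.3]
grip_width: 0.0601
finger_force: 0.0
clk 3.5 p [0.4623 0.0032 0.1435] rpy [-3.141e+00 -3.000e-03 -1.110e-01] gw 0.0601 | wz first -0.001 then dx 0.41 dy -1.50 dz 11.25
```

```bash
python3 -m handwheel '[{"dx":0.4,"dy":-1.5,"dz":2,"wx":0,"wy":0,"wz":0,"claw":70},{"dx":0,"dy":0,"dz":4,"wx":0,"wy":0,"wz":0,"claw":70},{"dx":0,"dy":0,"dz":3,"wx":0,"wy":0,"wz":0,"claw":70},{"dx":0,"dy":0,"dz":2.2,"wx":0,"wy":0,"wz":0,"claw":70},{"dx":0,"dy":0,"dz":0,"wx":0,"wy":0,"wz":0,"claw":70},{"dx":0,"dy":0,"dz":0,"wx":0,"wy":0,"wz":0,"claw":70}]'; python3 plan.py .468 .0177 .031 -.11
python3 - <<'E'
from h import *
for n,(a,b,c,d) in(('top',(255,345,265,345)),('scene',(195,275,310,400))):
    f=grab(n); im=f['frame'][a:b,c:d]; cv2.imwrite(f'pics/g_{n}.png',cv2.resize(im,None,fx=5,fy=5,interpolation=cv2.INTER_CUBIC))
a,b=[cv2.imread(f'pics/g_{n}.png') for n in('top','scene')]
o=np.zeros((450,850,3),np.uint8);o[:450,:400]=a;o[:400,400:850]=b;cv2.imwrite('pics/g1.png',cv2.resize(o,(800,424)))
E
```

```text
clock: 4.25
position: [0.4679, 0.0181, 0.0311]
tool_rot: [-3.141, -0.002, -0.111]
force: [-0.4, 0.0, 1.0]
grip_width: 0.0595
finger_force: 0.0
clk 4.2 p [0.4679 0.0181 0.0311] rpy [-3.141e+00 -2.000e-03 -1.110e-01] gw 0.0595 | wz first -0.001 then dx 0.02 dy 0.04 dz 0.01
```

View pics/g1.png

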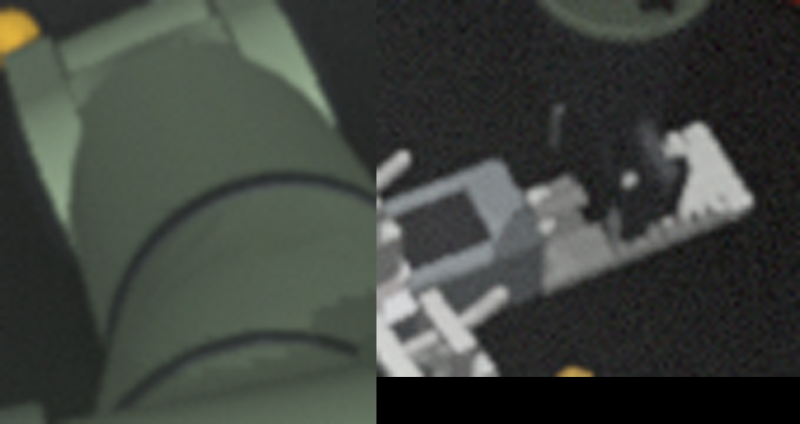

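```bash
python3 -m handwheel '[{"dx":0,"dy":0,"dz":0,"wx":0,"wy":0,"wz":0,"claw":0},{"dx":0,"dy":0,"dz":0,"wx":0,"wy":0,"wz":0,"claw":0},{"dx":0,"dy":0,"dz":0,"wx":0,"wy":0,"wz":0,"claw":0},{"dx":0,"dy":0,"dz":0,"wx":0,"wy":0,"wz":0,"claw":0},{"dx":0,"dy":0,"dz":0,"wx":0,"wy":0,"wz":0,"claw":0},{"dx":0,"dy":0,"dz":0,"wx":0,"wy":0,"wz":0,"claw":0}]' 60
```

```text
clock: 5.1
position: [0.4671, 0.0181, 0.03]
tool_rot: [3.141, -0.0, -0.11]
force: [-2.3, -1.6, 10.5]
grip_width: 0.0177
finger_force: 58.1
```

```bash
python3 -m handwheel '[{"dx":-1,"dy":0,"dz":0,"wx":0,"wy":0,"wz":0,"claw":0},{"dx":-1,"dy":0,"dz":0,"wx":0,"wy":0,"wz":0,"claw":0},{"dx":-1,"dy":0,"dz":0,"wx":0,"wy":0,"wz":0,"claw":0},{"dx":-1,"dy":0,"dz":0,"wx":0,"wy":0,"wz":0,"claw":0},{"dx":0,"dy":0,"dz":0,"wx":0,"wy":0,"wz":0,"claw":0},{"dx":0,"dy":0,"dz":0,"wx":0,"wy":0,"wz":0,"claw":0}]' 60
python3 - <<'E'
from h import *
f=grab('scene'); cv2.imwrite('pics/g2.png',cv2.resize(f['frame'][195:275,310:400],None,fx=6,fy=6,interpolation=cv2.INTER_CUBIC))
E
```

```text
clock: 5.85
position: [0.4285, 0.0224, 0.0301]
tool_rot: [-3.141, -0.002, -0.111]
force: [6.7, -4.1, 1.8]
grip_width: 0.0167
finger_force: 58.5
```

View pics/g2.png

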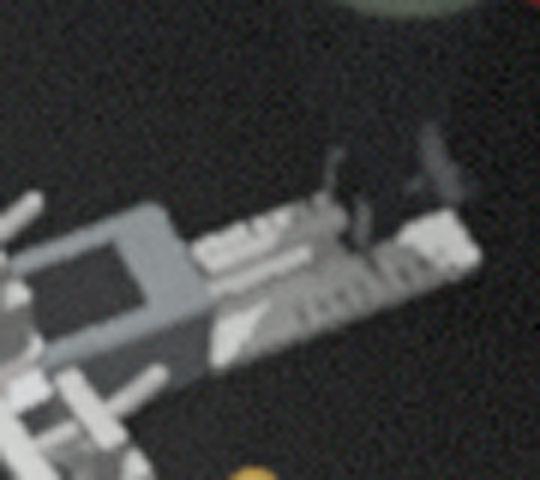

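```bash
Z='x'; python3 -m handwheel '[{"dx":-0.1,"dy":0,"dz":0,"wx":0,"wy":0,"wz":0,"claw":0},{"dx":0,"dy":0,"dz":0,"wx":0,"wy":0,"wz":0,"claw":0},{"dx":0,"dy":0,"dz":0,"wx":0,"wy":0,"wz":0,"claw":0},{"dx":0,"dy":0,"dz":0,"wx":0,"wy":0,"wz":0,"claw":0},{"dx":0,"dy":0,"dz":0,"wx":0,"wy":0,"wz":0,"claw":0},{"dx":0,"dy":0,"dz":0,"wx":0,"wy":0,"wz":0,"claw":0},{"dx":0,"dy":0,"dz":0,"wx":0,"wy":0,"wz":0,"claw":0},{"dx":0,"dy":0,"dz":0,"wx":0,"wy":0,"wz":0,"claw":0}]'
python3 -m handwheel '[{"dx":0,"dy":0,"dz":0,"wx":0,"wy":0,"wz":0,"claw":0},{"dx":0,"dy":0,"dz":0,"wx":0,"wy":0,"wz":0,"claw":0},{"dx":0,"dy":0,"dz":0,"wx":0,"wy":0,"wz":0,"claw":0},{"dx":0,"dy":0,"dz":0,"wx":0,"wy":0,"wz":0,"claw":0},{"dx":0,"dy":0,"dz":0,"wx":0,"wy":0,"wz":0,"claw":0},{"dx":0,"dy":0,"dz":0,"wx":0,"wy":0,"wz":0,"claw":0},{"dx":0,"dy":0,"dz":0,"wx":0,"wy":0,"wz":0,"claw":0},{"dx":0,"dy":0,"dz":0,"wx":0,"wy":0,"wz":0,"claw":0}]'
python3 -m handwheel '[{"dx":0,"dy":0,"dz":0,"wx":0,"wy":0,"wz":0,"claw":0},{"dx":0,"dy":0,"dz":0,"wx":0,"wy":0,"wz":0,"claw":0},{"dx":0,"dy":0,"dz":0,"wx":0,"wy":0,"wz":0,"claw":0},{"dx":0,"dy":0,"dz":0,"wx":0,"wy":0,"wz":0,"claw":0},{"dx":0,"dy":0,"dz":0,"wx":0,"wy":0,"wz":0,"claw":0}]'
python3 - <<'E'
from h import *
f=grab('scene'); cv2.imwrite('pics/g3.png',f['frame'][195:275,310:400])
a=cv2.imread('pics/g3.png').astype(int); 
E
```

```text
clock: 6.9
position: [0.4276, 0.0225, 0.0301]
tool_rot: [-3.141, -0.002, -0.111]
force: [5.9, -3.5, 2.7]
grip_width: 0.017
finger_force: 58.5
clock: 7.9
position: [0.4276, 0.0225, 0.0301]
tool_rot: [-3.141, -0.002, -0.111]
force: [6.6, -4.1, 1.6]
grip_width: 0.0174
finger_force: 58.5
clock: 8.52
position: [0.4276, 0.0225, 0.0301]
tool_rot: [-3.141, -0.002, -0.111]
force: [7.8, -4.3, 1.7]
grip_width: 0.0173
finger_force: 58.5
```

```bash
python3 -m handwheel '[{"dx":0,"dy":0,"dz":0,"wx":0,"wy":0,"wz":0,"claw":70},{"dx":0,"dy":0,"dz":0,"wx":0,"wy":0,"wz":0,"claw":70},{"dx":0,"dy":0,"dz":0,"wx":0,"wy":0,"wz":0,"claw":70},{"dx":0,"dy":0,"dz":0,"wx":0,"wy":0,"wz":0,"claw":70},{"dx":0,"dy":0,"dz":-4,"wx":0,"wy":0,"wz":0,"claw":70},{"dx":0,"dy":0,"dz":-5,"wx":0,"wy":0,"wz":0,"claw":70},{"dx":0,"dy":0,"dz":-5,"wx":0,"wy":0,"wz":0,"claw":70},{"dx":0,"dy":0,"dz":-5,"wx":0,"wy":0,"wz":0,"claw":70}]'
python3 - <<'E'
from h import *
f=grab('scene'); cv2.imwrite('pics/g4.png',cv2.resize(f['frame'][195:275,310:400],None,fx=5,fy=5,interpolation=cv2.INTER_CUBIC))
E
python3 plan.py .6297 -.148 .28 -.003
```

```text
clock: 9.57
position: [0.4259, 0.0227, 0.2215]
tool_rot: [-3.141, -0.0, -0.11]
force: [0.6, -0.3, 0.4]
grip_width: 0.0597
finger_force: 0.0
clk 9.6 p [0.428  0.0232 0.2267] rpy [-3.14  -0.006 -0.11 ] gw 0.0596 | wz first -0.107 then dx 20.22 dy 17.06 dz -5.33
```

View pics/g4.png

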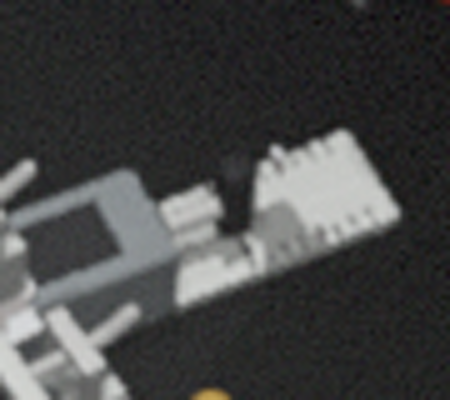

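```bash
python3 -m handwheel '[{"dx":0,"dy":0,"dz":-3,"wx":0,"wy":0,"wz":-0.107,"claw":70},{"dx":4,"dy":3.4,"dz":0,"wx":0,"wy":0,"wz":0,"claw":70},{"dx":4,"dy":3.4,"dz":0,"wx":0,"wy":0,"wz":0,"claw":70},{"dx":4,"dy":3.4,"dz":0,"wx":0,"wy":0,"wz":0,"claw":70},{"dx":4,"dy":3.4,"dz":0,"wx":0,"wy":0,"wz":0,"claw":70},{"dx":4.2,"dy":3.4,"dz":0,"wx":0,"wy":0,"wz":0,"claw":70},{"dx":0,"dy":0,"dz":0,"wx":0,"wy":0,"wz":0,"claw":70},{"dx":0,"dy":0,"dz":0,"wx":0,"wy":0,"wz":0,"claw":70}]'
cat > tray.py <<'E'
from fit import *
import sys
from scipy.optimize import minimize
B=[(x,y,z) for x in(-.105,.105) for y in(-.055,.055) for z in(0,.03)]+[(-.165,y,z) for y in(-.053,.053) for z in(0,.005)]
B=np.array(B)
def tray(k,v=True,cams=('top','scene'),save=None):
    F={};M={}
    p0=np.load('poses.npy',allow_pickle=True).item()[k]
    for n in cams:
        F[n]=grab(n,save and f'{save}_{n}.png')
        m=[q for q in optics.masks_of({'pass':'pass_tray','rej':'reject_tray'}[k],n)]
        # pick mask nearest to expected
        e=proj(F[n],T(p0,[(-.03,0,.01)]))[0]; best=None
        for q in m:
            ys,xs=np.nonzero(q['region'])
            if len(xs)>2000 and np.hypot(xs.mean()-e[0],ys.mean()-e[1])<35: best=q['region'];break
        if best is not None: M[n]=best
        else: print(k,n,'no mask',[(round(q['p'],2),q['rect']) for q in m])
    def c(p):
        o=0
        for n in M:
            q=proj(F[n],T(p,B)); h=cv2.convexHull(np.float32(q))
            im=np.zeros((480,640),np.uint8); cv2.fillConvexPoly(im,np.int32(np.round(h*64)),1,cv2.LINE_8,6)
            o+=1-(M[n]&(im>0)).sum()/(M[n]|(im>0)).sum()
        return o/len(M)
    if not M: return None
    best=min((minimize(c,p0+d,method='Nelder-Mead',options=dict(initial_simplex=p0+d+np.array([[0,0,0],[.02,0,0],[0,.02,0],[0,0,.1]]),xatol=2e-4,fatol=1e-4)) for d in np.array([[0,0,0],[-.01,-.01,-.05]])),key=lambda s:s.fun)
    if v: print(k,list(M),'pose',np.round(best.x,4),'cost',round(best.fun,3))
    return best.x
if __name__=='__main__':
    for k in sys.argv[1:]: tray(k); tray(k,cams=('top',));tray(k,cams=('scene',))
E
python3 tray.py pass rej; python3 plan.py .6297 -.147 .135 -.003
```

```text
clock: 10.62
position: [0.6273, -0.1474, 0.2491]
tool_rot: [-3.141, 0.001, -0.003]
force: [-0.2, -0.3, 0.2]
grip_width: 0.0595
finger_force: 0.0
pass ['top', 'scene'] pose [0.4191 0.261  0.1778] cost 0.026
pass ['top'] pose [0.4192 0.2617 0.1759] cost 0.042
pass ['scene'] pose [0.4189 0.2607 0.1767] cost 0.017
rej top no mask []
rej ['scene'] pose [ 0.4212 -0.3084  0.1487] cost 0.118
rej top no mask []
rej ['scene'] pose [ 0.4209 -0.3099  0.1306] cost 0.109
clk 11.4 p [ 0.6277 -0.1479  0.2497] rpy [-3.142e+00  0.000e+00 -3.000e-03] gw 0.0598 | wz first -0.000 then dx 0.20 dy -0.09 dz 11.47
```

```bash
python3 -m handwheel '[{"dx":0.2,"dy":-0.1,"dz":4,"wx":0,"wy":0,"wz":0,"claw":70},{"dx":0,"dy":0,"dz":4,"wx":0,"wy":0,"wz":0,"claw":70},{"dx":0,"dy":0,"dz":3.4,"wx":0,"wy":0,"wz":0,"claw":70},{"dx":0,"dy":0,"dz":0,"wx":0,"wy":0,"wz":0,"claw":40},{"dx":0,"dy":0,"dz":0,"wx":0,"wy":0,"wz":0,"claw":20},{"dx":0,"dy":0,"dz":0,"wx":0,"wy":0,"wz":0,"claw":20},{"dx":0,"dy":0,"dz":0,"wx":0,"wy":0,"wz":0,"claw":20},{"dx":0,"dy":0,"dz":0,"wx":0,"wy":0,"wz":0,"claw":20}]' 60
```

```text
clock: 12.42
position: [0.6299, -0.147, 0.1362]
tool_rot: [3.141, -0.001, -0.003]
force: [0.6, -0.3, -1.2]
grip_width: 0.0351
finger_force: 60.6
```

```bash
python3 -m handwheel '[{"dx":0,"dy":0,"dz":-0.8,"wx":0,"wy":0,"wz":0,"claw":20},{"dx":0,"dy":0,"dz":-0.8,"wx":0,"wy":0,"wz":0,"claw":20},{"dx":0,"dy":0,"dz":0,"wx":0,"wy":0,"wz":0,"claw":20},{"dx":-1.5,"dy":0,"dz":0,"wx":0,"wy":0,"wz":0,"claw":20},{"dx":-2,"dy":0,"dz":0,"wx":0,"wy":0,"wz":0,"claw":20},{"dx":-3,"dy":0,"dz":0,"wx":0,"wy":0,"wz":0,"claw":20},{"dx":0,"dy":0,"dz":-4,"wx":0,"wy":0,"wz":0,"claw":20},{"dx":0,"dy":0,"dz":0,"wx":0,"wy":0,"wz":0,"claw":20}]'
python3 - <<'E'
from fit import *
from plan import plan
p=np.array([.419,.261,.177])
for x in(-.066,0,.066):
    q=T(p,(x,0,0))[0]; print(np.round(q,3),round(np.hypot(q[0],q[1]),3)); plan(q[0],q[1],.22,p[2])
E
```

```text
clock: 13.42
position: [0.5659, -0.1471, 0.1943]
tool_rot: [3.141, -0.004, -0.004]
force: [0.7, 0.8, -1.4]
grip_width: 0.0354
finger_force: 60.8
[0.354 0.249 0.   ] 0.433
clk 13.4 p [ 0.5659 -0.1471  0.1943] rpy [ 3.141 -0.004 -0.004] gw 0.0354 | wz first -0.181 then dx -13.88 dy -42.76 dz -2.57
[0.419 0.261 0.   ] 0.494
clk 13.4 p [ 0.5659 -0.1471  0.1943] rpy [ 3.141 -0.004 -0.004] gw 0.0354 | wz first -0.181 then dx -7.28 dy -42.76 dz -2.57
[0.484 0.273 0.   ] 0.555
clk 13.4 p [ 0.5659 -0.1471  0.1943] rpy [ 3.141 -0.004 -0.004] gw 0.0354 | wz first -0.181 then dx -0.68 dy -42.76 dz -2.57
```

```bash
python3 -m handwheel '[{"dx":-3,"dy":0,"dz":-2,"wx":0,"wy":0,"wz":-0.09,"claw":20},{"dx":-3,"dy":-3,"dz":0,"wx":0,"wy":0,"wz":-0.09,"claw":20},{"dx":-1.4,"dy":-5,"dz":0,"wx":0,"wy":0,"wz":0,"claw":20},{"dx":-1.4,"dy":-5,"dz":0,"wx":0,"wy":0,"wz":0,"claw":20},{"dx":-1.4,"dy":-5,"dz":0,"wx":0,"wy":0,"wz":0,"claw":20},{"dx":-1.4,"dy":-5,"dz":0,"wx":0,"wy":0,"wz":0,"claw":20},{"dx":-1.4,"dy":-5,"dz":0,"wx":0,"wy":0,"wz":0,"claw":20},{"dx":-1.4,"dy":-5,"dz":0,"wx":0,"wy":0,"wz":0,"claw":20}]'
python3 plan.py .354 .249 .22 .177
```

```text
clock: 14.42
position: [0.3659, 0.1626, 0.2114]
tool_rot: [-3.141, -0.0, 0.177]
force: [1.7, 0.3, -0.7]
grip_width: 0.0349
finger_force: 61.4
clk 14.4 p [0.3659 0.1626 0.2114] rpy [-3.141 -0.     0.177] gw 0.0349 | wz first -0.000 then dx 0.35 dy -8.71 dz -0.86
```

```bash
python3 -m handwheel '[{"dx":0.2,"dy":-4,"dz":0,"wx":0,"wy":0,"wz":0,"claw":20},{"dx":0.2,"dy":-4,"dz":0,"wx":0,"wy":0,"wz":0,"claw":20},{"dx":0,"dy":0,"dz":0,"wx":0,"wy":0,"wz":0,"claw":20},{"dx":0,"dy":0,"dz":0,"wx":0,"wy":0,"wz":0,"claw":20}]'
python3 - <<'E'
from tray import *
from plan import plan
p=tray('pass',cams=('scene',))
p=np.array([.419,.261,.177])
q=T(p,(-.066,0,0))[0]; plan(q[0],q[1],.0395,p[2])
E
```

```text
clock: 14.92
position: [0.3565, 0.2402, 0.2112]
tool_rot: [3.141, 0.001, 0.177]
force: [0.7, -0.5, -1.3]
grip_width: 0.0347
finger_force: 61.4
pass ['scene'] pose [0.4187 0.2611 0.1733] cost 0.029
clk 15.0 p [0.3568 0.2399 0.2115] rpy [3.141 0.    0.176] gw 0.0353 | wz first -0.001 then dx -0.10 dy -0.99 dz 17.20
```

```bash
python3 -m handwheel '[{"dx":-0.1,"dy":-1,"dz":3,"wx":0,"wy":0,"wz":0,"claw":20},{"dx":0,"dy":0,"dz":4.5,"wx":0,"wy":0,"wz":0,"claw":20},{"dx":0,"dy":0,"dz":4.5,"wx":0,"wy":0,"wz":0,"claw":20},{"dx":0,"dy":0,"dz":3,"wx":0,"wy":0,"wz":0,"claw":20},{"dx":0,"dy":0,"dz":1.2,"wx":0,"wy":0,"wz":0,"claw":20},{"dx":0,"dy":0,"dz":0.7,"wx":0,"wy":0,"wz":0,"claw":20},{"dx":0,"dy":0,"dz":0.4,"wx":0,"wy":0,"wz":0,"claw":20},{"dx":0,"dy":0,"dz":0,"wx":0,"wy":0,"wz":0,"claw":20}]'
python3 plan.py .354 .249 .035 .177
```

```text
clock: 16.02
position: [0.3542, 0.2505, 0.0391]
tool_rot: [-3.141, -0.001, 0.176]
force: [0.0, 0.2, -1.9]
grip_width: 0.0354
finger_force: 61.5
clk 16.0 p [0.3542 0.2505 0.0391] rpy [-3.141e+00 -1.000e-03  1.760e-01] gw 0.0354 | wz first -0.001 then dx -0.05 dy 0.14 dz 0.41
```

```bash
python3 -m handwheel '[{"dx":0,"dy":0.1,"dz":0.35,"wx":0,"wy":0,"wz":0,"claw":20},{"dx":0,"dy":0,"dz":0,"wx":0,"wy":0,"wz":0,"claw":20},{"dx":0,"dy":0,"dz":0,"wx":0,"wy":0,"wz":0,"claw":63},{"dx":0,"dy":0,"dz":0,"wx":0,"wy":0,"wz":0,"claw":63},{"dx":0,"dy":0,"dz":-2,"wx":0,"wy":0,"wz":0,"claw":63},{"dx":0,"dy":0,"dz":-5,"wx":0,"wy":0,"wz":0,"claw":63},{"dx":0,"dy":0,"dz":-5,"wx":0,"wy":0,"wz":0,"claw":63},{"dx":0,"dy":0,"dz":-5,"wx":0,"wy":0,"wz":0,"claw":63}]'
python3 plan.py .54 .121 .25 -.003;python3 plan.py .54 -.058 .25 -.003
```

```text
clock: 17.02
position: [0.3538, 0.2492, 0.207]
tool_rot: [-3.141, -0.0, 0.177]
force: [0.5, 1.0, 0.0]
grip_width: 0.0539
finger_force: 0.0
clk 17.0 p [0.3538 0.2492 0.207 ] rpy [-3.141 -0.     0.177] gw 0.0539 | wz first 0.180 then dx 18.66 dy 12.77 dz -4.30
clk 17.0 p [0.3538 0.2492 0.207 ] rpy [-3.141 -0.     0.177] gw 0.0539 | wz first 0.180 then dx 18.71 dy 30.67 dz -4.30
```

```bash
python3 -m handwheel '[{"dx":0,"dy":0,"dz":-4,"wx":0,"wy":0,"wz":0.09,"claw":70},{"dx":0,"dy":0,"dz":0,"wx":0,"wy":0,"wz":0.09,"claw":70},{"dx":4.6,"dy":2.1,"dz":0,"wx":0,"wy":0,"wz":0,"claw":70},{"dx":4.6,"dy":2.1,"dz":0,"wx":0,"wy":0,"wz":0,"claw":70},{"dx":4.6,"dy":2.1,"dz":0,"wx":0,"wy":0,"wz":0,"claw":70},{"dx":4.6,"dy":2.1,"dz":0,"wx":0,"wy":0,"wz":0,"claw":70},{"dx":4.6,"dy":2.1,"dz":0,"wx":0,"wy":0,"wz":0,"claw":70},{"dx":4.6,"dy":2.1,"dz":0,"wx":0,"wy":0,"wz":0,"claw":70}]'
python3 -m handwheel '[{"dx":0,"dy":0,"dz":0,"wx":0,"wy":0,"wz":0,"claw":70},{"dx":0,"dy":0,"dz":0,"wx":0,"wy":0,"wz":0,"claw":70}]'
python3 plan.py .631 .1215 .135 -.003
python3 - <<'E'
from tray import *
p=tray('pass'); p=tray('rej')
for m in optics.masks_of('pass_a','scene'): print(round(m['p'],2),m['rect'])
f=grab('scene','s5.png'); print(proj(f,T([.419,.261,.177],[(-.066,0,.05),(0,0,.05),(.066,0,.05)])))
E
```

```text
clock: 18.02
position: [0.631, 0.1216, 0.2452]
tool_rot: [-3.142, 0.0, -0.003]
force: [0.2, 0.2, 1.6]
grip_width: 0.0595
finger_force: 0.0
clock: 18.27
position: [0.6292, 0.1228, 0.2449]
tool_rot: [-3.141, 0.001, -0.003]
force: [-1.2, 0.6, -1.1]
grip_width: 0.0598
finger_force: 0.0
clk 18.3 p [0.6292 0.1228 0.2449] rpy [-3.141e+00  1.000e-03 -3.000e-03] gw 0.0598 | wz first -0.000 then dx 0.18 dy 0.13 dz 10.99
pass ['top', 'scene'] pose [0.4191 0.2614 0.1765] cost 0.126
rej scene no mask [(0.71, [272.2, 143.2, 33.2, 42.1])]
rej ['top'] pose [ 0.4221 -0.3093  0.131 ] cost 0.039
0.87 [314.1, 260.4, 23.1, 30.5]
0.86 [431.1, 266.4, 26.5, 35.5]
0.65 [277.1, 202.9, 26.5, 31.7]
0.18 [298.5, 226.8, 17.9, 38.1]
[[447.66830277 278.41474128]
 [429.55690938 294.28456285]
 [410.71325838 310.69923944]]
```

```bash
python3 -m handwheel '[{"dx":0.2,"dy":0.1,"dz":4,"wx":0,"wy":0,"wz":0,"claw":70},{"dx":0,"dy":0,"dz":4,"wx":0,"wy":0,"wz":0,"claw":70},{"dx":0,"dy":0,"dz":2.9,"wx":0,"wy":0,"wz":0,"claw":70},{"dx":0,"dy":0,"dz":0,"wx":0,"wy":0,"wz":0,"claw":40},{"dx":0,"dy":0,"dz":0,"wx":0,"wy":0,"wz":0,"claw":20},{"dx":0,"dy":0,"dz":0,"wx":0,"wy":0,"wz":0,"claw":20},{"dx":0,"dy":0,"dz":0,"wx":0,"wy":0,"wz":0,"claw":20},{"dx":0,"dy":0,"dz":0,"wx":0,"wy":0,"wz":0,"claw":20}]' 60
```

```text
clock: 19.77
position: [0.6318, 0.1215, 0.1366]
tool_rot: [-3.141, -0.001, -0.003]
force: [-0.2, -0.2, -0.9]
grip_width: 0.035
finger_force: 60.5
```

```bash
python3 -m handwheel '[{"dx":0,"dy":0,"dz":-0.8,"wx":0,"wy":0,"wz":0,"claw":20},{"dx":0,"dy":0,"dz":-0.8,"wx":0,"wy":0,"wz":0,"claw":20},{"dx":0,"dy":0,"dz":0,"wx":0,"wy":0,"wz":0,"claw":20},{"dx":-1.5,"dy":0,"dz":0,"wx":0,"wy":0,"wz":0,"claw":20},{"dx":-2,"dy":0,"dz":0,"wx":0,"wy":0,"wz":0,"claw":20},{"dx":-3,"dy":0,"dz":0,"wx":0,"wy":0,"wz":0,"claw":20},{"dx":-1,"dy":0,"dz":-4,"wx":0,"wy":0,"wz":0,"claw":20},{"dx":0,"dy":0,"dz":0,"wx":0,"wy":0,"wz":0,"claw":20}]'
python3 plan.py .419 .261 .22 .177
```

```text
clock: 20.78
position: [0.5574, 0.1221, 0.1948]
tool_rot: [-3.141, -0.004, -0.003]
force: [-0.1, -0.1, -1.5]
grip_width: 0.0349
finger_force: 60.6
clk 20.8 p [0.5574 0.1221 0.1948] rpy [-3.141e+00 -4.000e-03 -3.000e-03] gw 0.0349 | wz first -0.180 then dx -11.18 dy -16.11 dz -2.52
```

```bash
python3 -m handwheel '[{"dx":0,"dy":0,"dz":-1.2,"wx":0,"wy":0,"wz":-0.09,"claw":20},{"dx":0,"dy":0,"dz":-1.2,"wx":0,"wy":0,"wz":-0.09,"claw":20},{"dx":-2.8,"dy":-4,"dz":0,"wx":0,"wy":0,"wz":0,"claw":20},{"dx":-2.8,"dy":-4,"dz":0,"wx":0,"wy":0,"wz":0,"claw":20},{"dx":-2.8,"dy":-4,"dz":0,"wx":0,"wy":0,"wz":0,"claw":20},{"dx":-2.8,"dy":-4,"dz":0,"wx":0,"wy":0,"wz":0,"claw":20},{"dx":0,"dy":0,"dz":0,"wx":0,"wy":0,"wz":0,"claw":20},{"dx":0,"dy":0,"dz":0,"wx":0,"wy":0,"wz":0,"claw":20}]'
python3 - <<'E'
from tray import *
from plan import plan
p=tray('pass',cams=('scene',)); plan(.419,.261,.036,.177)
E
```

```text
clock: 21.78
position: [0.4186, 0.2592, 0.2158]
tool_rot: [3.141, 0.0, 0.177]
force: [-0.3, -0.3, -0.6]
grip_width: 0.0355
finger_force: 60.7
pass ['scene'] pose [0.4197 0.2611 0.1798] cost 0.221
clk 21.9 p [0.419  0.2588 0.2159] rpy [3.141 0.    0.175] gw 0.0354 | wz first -0.002 then dx 0.04 dy -0.22 dz 17.99
```

```bash
python3 -m handwheel '[{"dx":0,"dy":-0.2,"dz":3,"wx":0,"wy":0,"wz":0,"claw":20},{"dx":0,"dy":0,"dz":4.5,"wx":0,"wy":0,"wz":0,"claw":20},{"dx":0,"dy":0,"dz":4.5,"wx":0,"wy":0,"wz":0,"claw":20},{"dx":0,"dy":0,"dz":3,"wx":0,"wy":0,"wz":0,"claw":20},{"dx":0,"dy":0,"dz":1.2,"wx":0,"wy":0,"wz":0,"claw":20},{"dx":0,"dy":0,"dz":0.8,"wx":0,"wy":0,"wz":0,"claw":20},{"dx":0,"dy":0,"dz":0.8,"wx":0,"wy":0,"wz":0,"claw":20},{"dx":0,"dy":0,"dz":0,"wx":0,"wy":0,"wz":0,"claw":20}]'
python3 plan.py .419 .261 .036 .177
```

```text
clock: 22.88
position: [0.4181, 0.2615, 0.0383]
tool_rot: [-3.142, -0.0, 0.177]
force: [-0.4, 0.4, -1.1]
grip_width: 0.0351
finger_force: 60.7
clk 22.9 p [0.4181 0.2615 0.0383] rpy [-3.142 -0.     0.177] gw 0.0351 | wz first -0.000 then dx 0.08 dy 0.07 dz 0.23
```

```bash
python3 -m handwheel '[{"dx":0.1,"dy":0,"dz":0.2,"wx":0,"wy":0,"wz":0,"claw":20},{"dx":0,"dy":0,"dz":0,"wx":0,"wy":0,"wz":0,"claw":20},{"dx":0,"dy":0,"dz":0,"wx":0,"wy":0,"wz":0,"claw":63},{"dx":0,"dy":0,"dz":0,"wx":0,"wy":0,"wz":0,"claw":63},{"dx":0,"dy":0,"dz":-2,"wx":0,"wy":0,"wz":0,"claw":63},{"dx":0,"dy":0,"dz":-5,"wx":0,"wy":0,"wz":0,"claw":63},{"dx":0,"dy":0,"dz":-5,"wx":0,"wy":0,"wz":0,"claw":63},{"dx":0,"dy":0,"dz":-5,"wx":0,"wy":0,"wz":0,"claw":63}]'
python3 -m handwheel '[{"dx":0,"dy":0,"dz":-4,"wx":0,"wy":0,"wz":0.09,"claw":70},{"dx":0,"dy":0,"dz":0,"wx":0,"wy":0,"wz":0.09,"claw":70}]'
python3 plan.py .631 -.058 .25 -.003
```

```text
clock: 23.88
position: [0.4187, 0.2615, 0.208]
tool_rot: [-3.141, -0.0, 0.177]
force: [-0.2, -0.1, 0.7]
grip_width: 0.0539
finger_force: 0.0
clock: 24.12
position: [0.4199, 0.2624, 0.2492]
tool_rot: [-3.139, -0.004, -0.006]
force: [-0.4, -0.7, -0.6]
grip_width: 0.0597
finger_force: 0.0
clk 24.1 p [0.4199 0.2624 0.2492] rpy [-3.139 -0.004 -0.006] gw 0.0597 | wz first -0.003 then dx 21.21 dy 31.97 dz -0.08
```

```bash
python3 -m handwheel '[{"dx":3.0,"dy":4.6,"dz":0,"wx":0,"wy":0,"wz":0,"claw":70},{"dx":3.0,"dy":4.6,"dz":0,"wx":0,"wy":0,"wz":0,"claw":70},{"dx":3.0,"dy":4.6,"dz":0,"wx":0,"wy":0,"wz":0,"claw":70},{"dx":3.0,"dy":4.6,"dz":0,"wx":0,"wy":0,"wz":0,"claw":70},{"dx":3.0,"dy":4.6,"dz":0,"wx":0,"wy":0,"wz":0,"claw":70},{"dx":3.0,"dy":4.6,"dz":0,"wx":0,"wy":0,"wz":0,"claw":70},{"dx":3.2,"dy":4.4,"dz":0,"wx":0,"wy":0,"wz":0,"claw":70},{"dx":0,"dy":0,"dz":0,"wx":0,"wy":0,"wz":0,"claw":70}]'
python3 -m handwheel '[{"dx":0,"dy":0,"dz":0,"wx":0,"wy":0,"wz":0,"claw":70}]'
python3 plan.py .631 -.058 .135 -.003
python3 - <<'E'
from tray import *
p=tray('pass',cams=('top',)); p=tray('rej')
E
```

```text
clock: 25.12
position: [0.6308, -0.0632, 0.2454]
tool_rot: [3.14, 0.0, -0.008]
force: [-0.4, 0.7, -0.4]
grip_width: 0.0596
finger_force: 0.0
clock: 25.25
position: [0.6296, -0.0585, 0.2459]
tool_rot: [-3.141, 0.001, -0.003]
force: [-0.5, 0.7, 0.8]
grip_width: 0.0598
finger_force: 0.0
clk 25.2 p [ 0.6296 -0.0585  0.2459] rpy [-3.141e+00  1.000e-03 -3.000e-03] gw 0.0598 | wz first -0.000 then dx 0.14 dy -0.05 dz 11.09
pass ['top'] pose [0.4202 0.2614 0.1766] cost 0.187
rej ['top', 'scene'] pose [ 0.4221 -0.3088  0.1371] cost 0.276
```

```bash
python3 -m handwheel '[{"dx":0.1,"dy":0,"dz":4,"wx":0,"wy":0,"wz":0,"claw":70},{"dx":0,"dy":0,"dz":4,"wx":0,"wy":0,"wz":0,"claw":70},{"dx":0,"dy":0,"dz":3.1,"wx":0,"wy":0,"wz":0,"claw":70},{"dx":0,"dy":0,"dz":0,"wx":0,"wy":0,"wz":0,"claw":40},{"dx":0,"dy":0,"dz":0,"wx":0,"wy":0,"wz":0,"claw":20},{"dx":0,"dy":0,"dz":0,"wx":0,"wy":0,"wz":0,"claw":20},{"dx":0,"dy":0,"dz":0,"wx":0,"wy":0,"wz":0,"claw":20},{"dx":0,"dy":0,"dz":0,"wx":0,"wy":0,"wz":0,"claw":20}]' 60
```

```text
clock: 26.55
position: [0.631, -0.0591, 0.1356]
tool_rot: [3.142, -0.001, -0.003]
force: [0.1, -0.1, -0.8]
grip_width: 0.0351
finger_force: 60.5
```

```bash
python3 -m handwheel '[{"dx":0,"dy":0,"dz":-0.8,"wx":0,"wy":0,"wz":0,"claw":20},{"dx":0,"dy":0,"dz":-0.8,"wx":0,"wy":0,"wz":0,"claw":20},{"dx":0,"dy":0,"dz":0,"wx":0,"wy":0,"wz":0,"claw":20},{"dx":-1.5,"dy":0,"dz":0,"wx":0,"wy":0,"wz":0,"claw":20},{"dx":-2,"dy":0,"dz":0,"wx":0,"wy":0,"wz":0,"claw":20},{"dx":-3,"dy":0,"dz":0,"wx":0,"wy":0,"wz":0,"claw":20},{"dx":-1,"dy":0,"dz":-5,"wx":0,"wy":0,"wz":0,"claw":20},{"dx":0,"dy":0,"dz":0,"wx":0,"wy":0,"wz":0,"claw":20}]'
python3 plan.py .484 .273 .22 .177
```

```text
clock: 27.55
position: [0.557, -0.0589, 0.2043]
tool_rot: [3.141, -0.005, -0.003]
force: [0.2, -1.3, -2.4]
grip_width: 0.0351
finger_force: 60.9
clk 27.6 p [ 0.557  -0.0589  0.2043] rpy [ 3.141e+00 -5.000e-03 -3.000e-03] gw 0.0351 | wz first -0.180 then dx -1.34 dy -33.96 dz -1.57
```

```bash
python3 -m handwheel '[{"dx":0,"dy":0,"dz":-0.8,"wx":0,"wy":0,"wz":-0.09,"claw":20},{"dx":0,"dy":0,"dz":-0.8,"wx":0,"wy":0,"wz":-0.09,"claw":20},{"dx":-0.3,"dy":-5.6,"dz":0,"wx":0,"wy":0,"wz":0,"claw":20},{"dx":-0.2,"dy":-5.6,"dz":0,"wx":0,"wy":0,"wz":0,"claw":20},{"dx":-0.2,"dy":-5.6,"dz":0,"wx":0,"wy":0,"wz":0,"claw":20},{"dx":-0.2,"dy":-5.6,"dz":0,"wx":0,"wy":0,"wz":0,"claw":20},{"dx":-0.2,"dy":-5.6,"dz":0,"wx":0,"wy":0,"wz":0,"claw":20},{"dx":-0.2,"dy":-5.6,"dz":0,"wx":0,"wy":0,"wz":0,"claw":20}]'
python3 -m handwheel '[{"dx":0,"dy":0,"dz":0,"wx":0,"wy":0,"wz":0,"claw":20},{"dx":0,"dy":0,"dz":0,"wx":0,"wy":0,"wz":0,"claw":20}]'
python3 - <<'E'
from tray import *
from plan import plan
p=tray('pass',cams=('scene',),save='s7'); plan(.484,.273,.036,.177)
E
```

```text
clock: 28.55
position: [0.4835, 0.2714, 0.2167]
tool_rot: [3.142, 0.0, 0.177]
force: [0.3, -0.1, -1.2]
grip_width: 0.0355
finger_force: 60.9
clock: 28.8
position: [0.484, 0.2694, 0.2166]
tool_rot: [3.141, 0.001, 0.177]
force: [0.3, 0.4, -1.2]
grip_width: 0.0351
finger_force: 61.0
pass ['scene'] pose [0.4194 0.2611 0.1712] cost 0.354
clk 28.9 p [0.4844 0.2686 0.2169] rpy [3.141 0.    0.175] gw 0.0350 | wz first -0.002 then dx 0.04 dy -0.44 dz 18.09
```

```bash
python3 -m handwheel '[{"dx":0,"dy":-0.4,"dz":3,"wx":0,"wy":0,"wz":0,"claw":20},{"dx":0,"dy":0,"dz":4.5,"wx":0,"wy":0,"wz":0,"claw":20},{"dx":0,"dy":0,"dz":4.5,"wx":0,"wy":0,"wz":0,"claw":20},{"dx":0,"dy":0,"dz":3,"wx":0,"wy":0,"wz":0,"claw":20},{"dx":0,"dy":0,"dz":1.2,"wx":0,"wy":0,"wz":0,"claw":20},{"dx":0,"dy":0,"dz":0.8,"wx":0,"wy":0,"wz":0,"claw":20},{"dx":0,"dy":0,"dz":1.0,"wx":0,"wy":0,"wz":0,"claw":20},{"dx":0,"dy":0,"dz":0,"wx":0,"wy":0,"wz":0,"claw":20}]'
python3 plan.py .484 .273 .036 .177
```

```text
clock: 29.9
position: [0.4833, 0.2736, 0.0371]
tool_rot: [3.142, 0.0, 0.177]
force: [-0.1, 0.2, -1.9]
grip_width: 0.0352
finger_force: 60.9
clk 29.9 p [0.4833 0.2736 0.0371] rpy [3.142 0.    0.177] gw 0.0352 | wz first -0.000 then dx 0.06 dy 0.07 dz 0.11
```

```bash
python3 -m handwheel '[{"dx":0.1,"dy":0,"dz":0.2,"wx":0,"wy":0,"wz":0,"claw":20},{"dx":0,"dy":0,"dz":0,"wx":0,"wy":0,"wz":0,"claw":20},{"dx":0,"dy":0,"dz":0,"wx":0,"wy":0,"wz":0,"claw":63},{"dx":0,"dy":0,"dz":0,"wx":0,"wy":0,"wz":0,"claw":63},{"dx":0,"dy":0,"dz":-2,"wx":0,"wy":0,"wz":0,"claw":63},{"dx":0,"dy":0,"dz":-5,"wx":0,"wy":0,"wz":0,"claw":63},{"dx":0,"dy":0,"dz":-5,"wx":0,"wy":0,"wz":0,"claw":63},{"dx":0,"dy":0,"dz":-5,"wx":0,"wy":0,"wz":0,"claw":63}]'
python3 -m handwheel '[{"dx":0,"dy":0,"dz":-4,"wx":0,"wy":0,"wz":0.09,"claw":70},{"dx":0,"dy":0,"dz":0,"wx":0,"wy":0,"wz":0.09,"claw":70}]'
python3 plan.py .632 .211 .25 -.003
```

```text
clock: 30.9
position: [0.4841, 0.2737, 0.207]
tool_rot: [-3.141, -0.0, 0.177]
force: [0.5, 0.1, -0.0]
grip_width: 0.0537
finger_force: 0.0
clock: 31.15
position: [0.4854, 0.2745, 0.2484]
tool_rot: [-3.139, -0.004, -0.006]
force: [-0.2, 0.3, -0.0]
grip_width: 0.0599
finger_force: 0.0
clk 31.1 p [0.4854 0.2745 0.2484] rpy [-3.139 -0.004 -0.006] gw 0.0599 | wz first -0.003 then dx 14.68 dy 6.30 dz -0.16
```

```bash
python3 -m handwheel '[{"dx":3.7,"dy":1.6,"dz":0,"wx":0,"wy":0,"wz":0,"claw":60},{"dx":3.7,"dy":1.6,"dz":0,"wx":0,"wy":0,"wz":0,"claw":60},{"dx":3.7,"dy":1.6,"dz":0,"wx":0,"wy":0,"wz":0,"claw":60},{"dx":3.6,"dy":1.5,"dz":0,"wx":0,"wy":0,"wz":0,"claw":60},{"dx":0,"dy":0,"dz":0,"wx":0,"wy":0,"wz":0,"claw":60},{"dx":0,"dy":0,"dz":0,"wx":0,"wy":0,"wz":0,"claw":60}]'
python3 plan.py .632 .211 .135 -.003
python3 - <<'E'
from h import *
a=grab('top')['frame'];b=grab('scene')['frame']
o=np.hstack([cv2.resize(a[180:400,170:480],(400,284)),cv2.resize(b[110:360,200:500],(400,333))[:284]]); o=cv2.resize(o,(800,568)) if 0 else o
b2=cv2.resize(b[230:360,360:500],(400,371)); a2=cv2.resize(a[260:400,180:250],(200,400))[:371]
cv2.imwrite('pics/m1.png',np.vstack([o,np.hstack([b2,a2,np.zeros((371,200,3),np.uint8)])])[:600])
E
```

```text
clock: 31.9
position: [0.6306, 0.2107, 0.245]
tool_rot: [-3.141, 0.001, -0.003]
force: [-0.7, 0.4, 1.2]
grip_width: 0.0515
finger_force: 0.0
clk 31.9 p [0.6306 0.2107 0.245 ] rpy [-3.141e+00  1.000e-03 -3.000e-03] gw 0.0515 | wz first 0.000 then dx 0.14 dy -0.04 dz 11.00
```

View pics/m1.png

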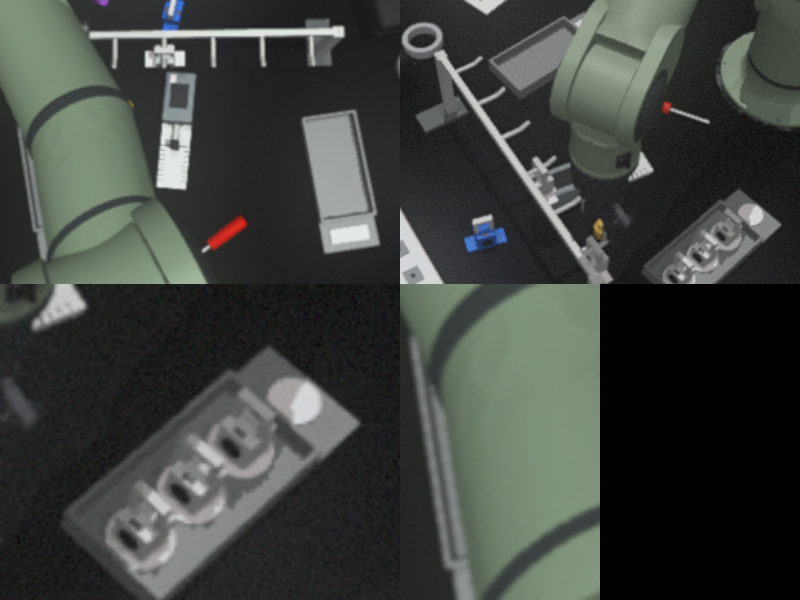

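The pass tray holds its three round housings upright in a row; only the two bar housings remain, the outer left one and the middle one.

```bash
python3 -m handwheel '[{"dx":0.1,"dy":0,"dz":4,"wx":0,"wy":0,"wz":0,"claw":60},{"dx":0,"dy":0,"dz":4,"wx":0,"wy":0,"wz":0,"claw":60},{"dx":0,"dy":0,"dz":3,"wx":0,"wy":0,"wz":0,"claw":60},{"dx":0,"dy":0,"dz":0,"wx":0,"wy":0,"wz":0,"claw":40},{"dx":0,"dy":0,"dz":0,"wx":0,"wy":0,"wz":0,"claw":20},{"dx":0,"dy":0,"dz":0,"wx":0,"wy":0,"wz":0,"claw":20},{"dx":0,"dy":0,"dz":0,"wx":0,"wy":0,"wz":0,"claw":20},{"dx":0,"dy":0,"dz":0,"wx":0,"wy":0,"wz":0,"claw":20}]' 60
```

```text
clock: 33.0
position: [0.6322, 0.2104, 0.1356]
tool_rot: [-3.141, -0.0, -0.003]
force: [0.7, -0.3, -1.0]
grip_width: 0.0352
finger_force: 59.2
```

```bash
python3 -m handwheel '[{"dx":0,"dy":0,"dz":-0.8,"wx":0,"wy":0,"wz":0,"claw":20},{"dx":0,"dy":0,"dz":-0.8,"wx":0,"wy":0,"wz":0,"claw":20},{"dx":0,"dy":0,"dz":0,"wx":0,"wy":0,"wz":0,"claw":20},{"dx":-1.5,"dy":0,"dz":0,"wx":0,"wy":0,"wz":0,"claw":20},{"dx":-2,"dy":0,"dz":0,"wx":0,"wy":0,"wz":0,"claw":20},{"dx":-3,"dy":0,"dz":0,"wx":0,"wy":0,"wz":0,"claw":20},{"dx":-1,"dy":0,"dz":-5,"wx":0,"wy":0,"wz":0,"claw":20},{"dx":0,"dy":0,"dz":0,"wx":0,"wy":0,"wz":0,"claw":20}]'
python3 - <<'E'
from fit import *
from plan import plan
p=np.array([.422,-.309,.132])
for x in(-.045,.045):
    q=T(p,(x,0,0))[0]; print(np.round(q,4)); plan(q[0],q[1],.22,p[2])
E
```

```text
clock: 34.0
position: [0.558, 0.2115, 0.2046]
tool_rot: [-3.14, -0.005, -0.003]
force: [1.1, 0.3, -1.8]
grip_width: 0.035
finger_force: 59.7
[ 0.3774 -0.3149  0.    ]
clk 34.0 p [0.558  0.2115 0.2046] rpy [-3.14e+00 -5.00e-03 -3.00e-03] gw 0.0350 | wz first -0.135 then dx -24.83 dy 49.80 dz -1.54
[ 0.4666 -0.3031  0.    ]
clk 34.0 p [0.558  0.2115 0.2046] rpy [-3.14e+00 -5.00e-03 -3.00e-03] gw 0.0350 | wz first -0.135 then dx -15.83 dy 49.80 dz -1.54
```

```bash
python3 -m handwheel '[{"dx":0,"dy":0,"dz":-1.5,"wx":0,"wy":0,"wz":-0.135,"claw":20},{"dx":-2.2,"dy":4.6,"dz":0,"wx":0,"wy":0,"wz":0,"claw":20},{"dx":-2.2,"dy":4.6,"dz":0,"wx":0,"wy":0,"wz":0,"claw":20},{"dx":-2.2,"dy":4.6,"dz":0,"wx":0,"wy":0,"wz":0,"claw":20},{"dx":-2.2,"dy":4.6,"dz":0,"wx":0,"wy":0,"wz":0,"claw":20},{"dx":-2.2,"dy":4.6,"dz":0,"wx":0,"wy":0,"wz":0,"claw":20},{"dx":-2.2,"dy":4.6,"dz":0,"wx":0,"wy":0,"wz":0,"claw":20},{"dx":-2.2,"dy":4.6,"dz":0,"wx":0,"wy":0,"wz":0,"claw":20}]'
python3 plan.py .3774 -.3149 .22 .132
```

```text
clock: 35.0
position: [0.446, -0.1305, 0.2158]
tool_rot: [-3.142, 0.0, 0.132]
force: [0.6, -0.8, -1.4]
grip_width: 0.0353
finger_force: 59.7
clk 35.0 p [ 0.446  -0.1305  0.2158] rpy [-3.142  0.     0.132] gw 0.0353 | wz first -0.000 then dx -9.23 dy 17.38 dz -0.42
```

```bash
python3 -m handwheel '[{"dx":-2.3,"dy":4.3,"dz":0,"wx":0,"wy":0,"wz":0,"claw":20},{"dx":-2.3,"dy":4.3,"dz":0,"wx":0,"wy":0,"wz":0,"claw":20},{"dx":-2.3,"dy":4.3,"dz":0,"wx":0,"wy":0,"wz":0,"claw":20},{"dx":-2.3,"dy":4.3,"dz":0,"wx":0,"wy":0,"wz":0,"claw":20},{"dx":0,"dy":0,"dz":0,"wx":0,"wy":0,"wz":0,"claw":20},{"dx":0,"dy":0,"dz":0,"wx":0,"wy":0,"wz":0,"claw":20}]'
python3 - <<'E'
from tray import *
from plan import plan
p=tray('rej',save='s8'); plan(.3774,-.3149,.036,.132)
E
```

```text
clock: 35.75
position: [0.3782, -0.3112, 0.2158]
tool_rot: [-3.141, 0.0, 0.132]
force: [-0.7, -0.1, -1.4]
grip_width: 0.0353
finger_force: 59.9
rej ['top', 'scene'] pose [ 0.4229 -0.3086  0.1391] cost 0.081
clk 36.0 p [ 0.3786 -0.3107  0.2161] rpy [-3.141 -0.     0.133] gw 0.0355 | wz first 0.001 then dx -0.17 dy 0.40 dz 18.01
```

```bash
python3 -m handwheel '[{"dx":-0.2,"dy":0.4,"dz":3,"wx":0,"wy":0,"wz":0,"claw":20},{"dx":0,"dy":0,"dz":4.5,"wx":0,"wy":0,"wz":0,"claw":20},{"dx":0,"dy":0,"dz":4.5,"wx":0,"wy":0,"wz":0,"claw":20},{"dx":0,"dy":0,"dz":3,"wx":0,"wy":0,"wz":0,"claw":20},{"dx":0,"dy":0,"dz":1.2,"wx":0,"wy":0,"wz":0,"claw":20},{"dx":0,"dy":0,"dz":0.8,"wx":0,"wy":0,"wz":0,"claw":20},{"dx":0,"dy":0,"dz":0.9,"wx":0,"wy":0,"wz":0,"claw":20},{"dx":0,"dy":0,"dz":0,"wx":0,"wy":0,"wz":0,"claw":20}]'
python3 plan.py .3774 -.3149 .036 .132
```

```text
clock: 36.95
position: [0.3767, -0.3157, 0.0372]
tool_rot: [3.142, -0.0, 0.132]
force: [0.6, 0.9, -1.8]
grip_width: 0.035
finger_force: 59.9
clk 37.0 p [ 0.3767 -0.3157  0.0372] rpy [ 3.142 -0.     0.132] gw 0.0350 | wz first -0.000 then dx 0.08 dy -0.07 dz 0.12
```

```bash
python3 -m handwheel '[{"dx":0,"dy":0,"dz":0.2,"wx":0,"wy":0,"wz":0,"claw":20},{"dx":0,"dy":0,"dz":0,"wx":0,"wy":0,"wz":0,"claw":20},{"dx":0,"dy":0,"dz":0,"wx":0,"wy":0,"wz":0,"claw":63},{"dx":0,"dy":0,"dz":0,"wx":0,"wy":0,"wz":0,"claw":63},{"dx":0,"dy":0,"dz":-2,"wx":0,"wy":0,"wz":0,"claw":63},{"dx":0,"dy":0,"dz":-5,"wx":0,"wy":0,"wz":0,"claw":63},{"dx":0,"dy":0,"dz":-5,"wx":0,"wy":0,"wz":0,"claw":63},{"dx":0,"dy":0,"dz":-5,"wx":0,"wy":0,"wz":0,"claw":63}]'
python3 -m handwheel '[{"dx":0,"dy":0,"dz":-4,"wx":0,"wy":0,"wz":0.135,"claw":70},{"dx":0,"dy":0,"dz":0,"wx":0,"wy":0,"wz":0,"claw":70}]'
python3 plan.py .631 .031 .25 -.003
```

```text
clock: 37.95
position: [0.3764, -0.3156, 0.207]
tool_rot: [3.142, -0.0, 0.132]
force: [0.2, -0.6, 0.8]
grip_width: 0.054
finger_force: 0.0
clock: 38.2
position: [0.3776, -0.3164, 0.2479]
tool_rot: [3.139, -0.004, -0.005]
force: [0.5, -0.5, -0.5]
grip_width: 0.06
finger_force: 0.0
clk 38.2 p [ 0.3776 -0.3164  0.2479] rpy [ 3.139 -0.004 -0.005] gw 0.0600 | wz first -0.002 then dx 25.23 dy -34.82 dz -0.21
```

```bash
python3 -m handwheel '[{"dx":3.2,"dy":-4.4,"dz":0,"wx":0,"wy":0,"wz":0,"claw":70},{"dx":3.2,"dy":-4.4,"dz":0,"wx":0,"wy":0,"wz":0,"claw":70},{"dx":3.2,"dy":-4.4,"dz":0,"wx":0,"wy":0,"wz":0,"claw":70},{"dx":3.2,"dy":-4.4,"dz":0,"wx":0,"wy":0,"wz":0,"claw":70},{"dx":3.2,"dy":-4.4,"dz":0,"wx":0,"wy":0,"wz":0,"claw":70},{"dx":3.2,"dy":-4.4,"dz":0,"wx":0,"wy":0,"wz":0,"claw":70},{"dx":3.2,"dy":-4.4,"dz":0,"wx":0,"wy":0,"wz":0,"claw":70},{"dx":3.0,"dy":-4.2,"dz":0,"wx":0,"wy":0,"wz":0,"claw":70}]'
python3 -m handwheel '[{"dx":0,"dy":0,"dz":0,"wx":0,"wy":0,"wz":0,"claw":70},{"dx":0,"dy":0,"dz":0,"wx":0,"wy":0,"wz":0,"claw":70}]'
python3 plan.py .631 .031 .135 -.003
```

```text
clock: 39.2
position: [0.6323, 0.0351, 0.2439]
tool_rot: [3.142, 0.001, -0.002]
force: [0.2, -0.8, 1.0]
grip_width: 0.0595
finger_force: 0.0
clock: 39.45
position: [0.6313, 0.033, 0.244]
tool_rot: [3.141, 0.002, -0.002]
force: [-0.2, -0.4, 0.2]
grip_width: 0.0601
finger_force: 0.0
clk 39.5 p [0.6313 0.033  0.244 ] rpy [ 3.141e+00  2.000e-03 -2.000e-03] gw 0.0601 | wz first 0.001 then dx -0.02 dy 0.21 dz 10.90
```

```bash
python3 -m handwheel '[{"dx":0,"dy":0.2,"dz":4,"wx":0,"wy":0,"wz":0,"claw":70},{"dx":0,"dy":0,"dz":4,"wx":0,"wy":0,"wz":0,"claw":70},{"dx":0,"dy":0,"dz":2.9,"wx":0,"wy":0,"wz":0,"claw":70},{"dx":0,"dy":0,"dz":0,"wx":0,"wy":0,"wz":0,"claw":40},{"dx":0,"dy":0,"dz":0,"wx":0,"wy":0,"wz":0,"claw":20},{"dx":0,"dy":0,"dz":0,"wx":0,"wy":0,"wz":0,"claw":20},{"dx":0,"dy":0,"dz":0,"wx":0,"wy":0,"wz":0,"claw":20},{"dx":0,"dy":0,"dz":0,"wx":0,"wy":0,"wz":0,"claw":20}]' 60
```

```text
clock: 40.45
position: [0.6319, 0.0315, 0.1366]
tool_rot: [-3.142, -0.001, -0.003]
force: [0.3, 0.2, -0.9]
grip_width: 0.035
finger_force: 60.4
```

```bash
python3 -m handwheel '[{"dx":0,"dy":0,"dz":-0.8,"wx":0,"wy":0,"wz":0,"claw":20},{"dx":0,"dy":0,"dz":-0.8,"wx":0,"wy":0,"wz":0,"claw":20},{"dx":0,"dy":0,"dz":0,"wx":0,"wy":0,"wz":0,"claw":20},{"dx":-1.5,"dy":0,"dz":0,"wx":0,"wy":0,"wz":0,"claw":20},{"dx":-2,"dy":0,"dz":0,"wx":0,"wy":0,"wz":0,"claw":20},{"dx":-3,"dy":0,"dz":0,"wx":0,"wy":0,"wz":0,"claw":20},{"dx":-1,"dy":0,"dz":-5,"wx":0,"wy":0,"wz":0,"claw":20},{"dx":0,"dy":0,"dz":0,"wx":0,"wy":0,"wz":0,"claw":20}]'
python3 plan.py .4666 -.3031 .22 .132
```

```text
clock: 41.45
position: [0.5579, 0.032, 0.2054]
tool_rot: [-3.141, -0.005, -0.003]
force: [0.1, 0.2, -1.3]
grip_width: 0.0352
finger_force: 60.7
clk 41.5 p [0.5579 0.032  0.2054] rpy [-3.141e+00 -5.000e-03 -3.000e-03] gw 0.0352 | wz first -0.135 then dx -13.46 dy 32.01 dz -1.46
```

```bash
python3 -m handwheel '[{"dx":0,"dy":0,"dz":-1.5,"wx":0,"wy":0,"wz":-0.135,"claw":20},{"dx":-1.9,"dy":4.6,"dz":0,"wx":0,"wy":0,"wz":0,"claw":20},{"dx":-1.9,"dy":4.6,"dz":0,"wx":0,"wy":0,"wz":0,"claw":20},{"dx":-1.9,"dy":4.6,"dz":0,"wx":0,"wy":0,"wz":0,"claw":20},{"dx":-1.9,"dy":4.6,"dz":0,"wx":0,"wy":0,"wz":0,"claw":20},{"dx":-1.9,"dy":4.6,"dz":0,"wx":0,"wy":0,"wz":0,"claw":20},{"dx":-1.9,"dy":4.6,"dz":0,"wx":0,"wy":0,"wz":0,"claw":20},{"dx":-1.9,"dy":4.4,"dz":0,"wx":0,"wy":0,"wz":0,"claw":20}]'
python3 -m handwheel '[{"dx":0,"dy":0,"dz":0,"wx":0,"wy":0,"wz":0,"claw":20},{"dx":0,"dy":0,"dz":0,"wx":0,"wy":0,"wz":0,"claw":20}]'
python3 - <<'E'
from tray import *
from plan import plan
p=tray('rej',save='s9'); plan(.4666,-.3031,.036,.132)
a=cv2.imread('pics/s9_top.png')[240:400,370:490];b=cv2.imread('pics/s9_scene.png')[100:210,250:400]
cv2.imwrite('pics/m2.png',np.hstack([cv2.resize(a,(300,400)),cv2.resize(b,(500,367))[:] if 0 else cv2.resize(b,(480,400))]))
E
```

```text
clock: 42.45
position: [0.4663, -0.3047, 0.2166]
tool_rot: [-3.141, 0.0, 0.131]
force: [0.9, 0.4, -1.9]
grip_width: 0.0349
finger_force: 60.7
clock: 42.7
position: [0.4671, -0.3024, 0.2166]
tool_rot: [-3.141, 0.0, 0.132]
force: [0.7, 1.5, -2.2]
grip_width: 0.035
finger_force: 60.7
rej ['top', 'scene'] pose [ 0.4214 -0.3094  0.1239] cost 0.171
clk 42.9 p [ 0.4675 -0.302   0.2171] rpy [-3.141 -0.     0.133] gw 0.0353 | wz first 0.001 then dx -0.10 dy 0.10 dz 18.11
```

View pics/m2.png

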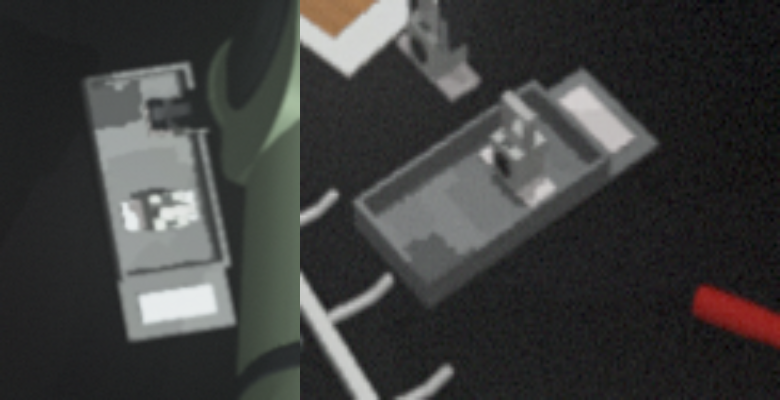

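The first bar housing stands upright in the bar tray (top crop 160,210). The held one hangs in the gripper and the tray has not moved.

```bash
python3 -m handwheel '[{"dx":-0.1,"dy":0.1,"dz":3,"wx":0,"wy":0,"wz":0,"claw":20},{"dx":0,"dy":0,"dz":4.5,"wx":0,"wy":0,"wz":0,"claw":20},{"dx":0,"dy":0,"dz":4.5,"wx":0,"wy":0,"wz":0,"claw":20},{"dx":0,"dy":0,"dz":3,"wx":0,"wy":0,"wz":0,"claw":20},{"dx":0,"dy":0,"dz":1.2,"wx":0,"wy":0,"wz":0,"claw":20},{"dx":0,"dy":0,"dz":0.8,"wx":0,"wy":0,"wz":0,"claw":20},{"dx":0,"dy":0,"dz":0.9,"wx":0,"wy":0,"wz":0,"claw":20},{"dx":0,"dy":0,"dz":0,"wx":0,"wy":0,"wz":0,"claw":20}]'
python3 plan.py .4666 -.3031 .036 .132
```

```text
clock: 43.9
position: [0.4661, -0.3041, 0.0382]
tool_rot: [3.142, 0.0, 0.132]
force: [-1.3, 0.6, -0.5]
grip_width: 0.035
finger_force: 60.7
clk 43.9 p [ 0.4661 -0.3041  0.0382] rpy [3.142 0.    0.132] gw 0.0350 | wz first -0.000 then dx 0.06 dy -0.09 dz 0.22
```

Release, rise and move off to a clear spot between the trays and the rack for a final look.

```bash
python3 -m handwheel '[{"dx":0,"dy":0,"dz":0.2,"wx":0,"wy":0,"wz":0,"claw":20},{"dx":0,"dy":0,"dz":0,"wx":0,"wy":0,"wz":0,"claw":20},{"dx":0,"dy":0,"dz":0,"wx":0,"wy":0,"wz":0,"claw":63},{"dx":0,"dy":0,"dz":0,"wx":0,"wy":0,"wz":0,"claw":63},{"dx":0,"dy":0,"dz":-2,"wx":0,"wy":0,"wz":0,"claw":63},{"dx":0,"dy":0,"dz":-5,"wx":0,"wy":0,"wz":0,"claw":63},{"dx":0,"dy":0,"dz":-5,"wx":0,"wy":0,"wz":0,"claw":63},{"dx":0,"dy":0,"dz":-5,"wx":0,"wy":0,"wz":0,"claw":63}]'
python3 -m handwheel '[{"dx":0,"dy":-4.5,"dz":-2,"wx":0,"wy":0,"wz":0,"claw":63},{"dx":0,"dy":-5,"dz":-2,"wx":0,"wy":0,"wz":0,"claw":63},{"dx":0,"dy":-5,"dz":-2,"wx":0,"wy":0,"wz":0,"claw":63},{"dx":0,"dy":-5,"dz":0,"wx":0,"wy":0,"wz":0,"claw":63},{"dx":0,"dy":-5,"dz":0,"wx":0,"wy":0,"wz":0,"claw":63},{"dx":0,"dy":-5,"dz":0,"wx":0,"wy":0,"wz":0,"claw":63},{"dx":0,"dy":0,"dz":0,"wx":0,"wy":0,"wz":0,"claw":63},{"dx":0,"dy":0,"dz":0,"wx":0,"wy":0,"wz":0,"claw":63}]'
python3 - <<'E'
from h import *
a=grab('top')['frame'];b=grab('scene')['frame']
cv2.imwrite('pics/m3.png',np.hstack([cv2.resize(a[140:400,90:530],(400,236)),cv2.resize(b[100:360,190:510],(400,325))[:236]]) if 0 else np.vstack([cv2.resize(a[180:400,90:530],(600,300)),cv2.resize(b[100:350,190:520],(600,300))]))
E
```

```text
clock: 44.9
position: [0.466, -0.304, 0.208]
tool_rot: [3.142, -0.0, 0.132]
force: [0.4, 0.2, 0.5]
grip_width: 0.0538
finger_force: 0.0
clock: 45.9
position: [0.4274, -0.0121, 0.2663]
tool_rot: [3.141, -0.0, 0.132]
force: [-0.3, -0.5, 0.3]
grip_width: 0.0539
finger_force: 0.0
```

View pics/m3.png

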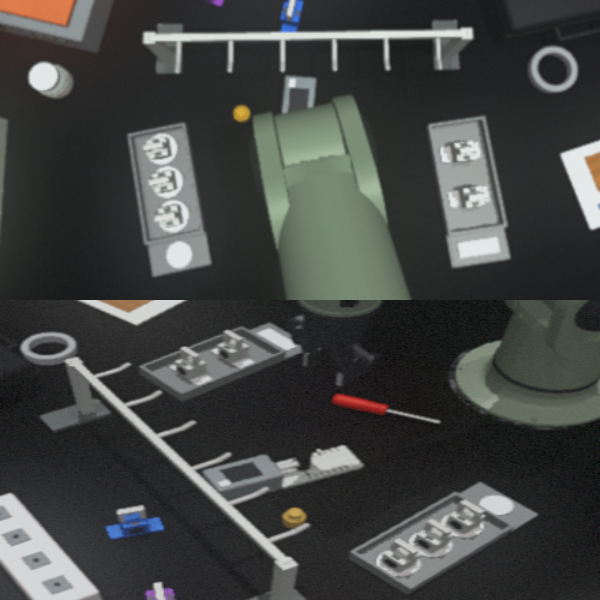

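All hooks are empty. Three round housings stand in the disc tray and two bar housings in the bar tray. The slide is home and the robot touches nothing.

```bash
python3 -c "
from workcell import job_done; print(job_done())"
```

```text
the job is handed in; nothing more can be done
None
```

I checked the gauge at the 40 mm mark with the slide returning fully home, set the three round-tag and two bar-tag housings upright in their trays, and handed the job in; no verdict was returned.

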